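# Sort solid press pins from hollow look-alikes

## Task

Three look-alike steel press pins lean in the red rack; each is either solid bar or only a capped tube, and only the weight in the hand tells them apart. Stand every solid pin upright in the low aluminium tray, and push every hollow one down through the sprung flap of the grey scrap box so that it drops inside and the flap closes behind it. Leave the other things on the bench where they are.

Things in the scene. Friction and masses are not known exactly. Their poses are not given: they have to be found in the camera images.
- pin_a: A pin: plain steel cylinder, 28 mm diameter, 110 mm long, flat closed ends. Solid about 0.53 kg, hollow about 0.21 kg; two are solid and one hollow, any of them. Origin: centre of lower end; z runs along it to the upper end. At the start it stands loosely (1 mm play) in a 50 mm deep rack socket, 60 mm of it standing out, leaning 30 to 33 degrees from vertical, upper end towards the robot.
- pin_b: A pin: plain steel cylinder, 28 mm diameter, 110 mm long, flat closed ends. Solid about 0.53 kg, hollow about 0.21 kg; two are solid and one hollow, any of them. Origin: centre of lower end; z runs along it to the upper end. At the start it stands loosely (1 mm play) in a 50 mm deep rack socket, 60 mm of it standing out, leaning 30 to 33 degrees from vertical, upper end towards the robot.
- pin_c: A pin: plain steel cylinder, 28 mm diameter, 110 mm long, flat closed ends. Solid about 0.53 kg, hollow about 0.21 kg; two are solid and one hollow, any of them. Origin: centre of lower end; z runs along it to the upper end. At the start it stands loosely (1 mm play) in a 50 mm deep rack socket, 60 mm of it standing out, leaning 30 to 33 degrees from vertical, upper end towards the robot.
- rack: Fixed red block, 230 mm long (y), on the left or right of the bench. Origin: under its middle, on the bench; z up. Three square sockets (30 mm) at y = -80, 0, 80 mm, axes leaning 30 degrees from vertical in the rack's x-z plane, mouths towards its -x (roughly the robot), about 30 mm to -x of the origin and 66 mm up; highest edge 82 mm up.
- tray: Fixed low open aluminium tray, 160 mm (x) by 100 mm (y), rim 18 mm high, walls 4 mm, flat floor 4 mm above the bench. Origin: centre of its underside, on the bench; z up. Pins fit in a row along x, for example 42 mm either side of the middle.
- scrap_box: Fixed grey steel scrap box, 136 mm (x) by 196 mm (y), 176 mm high, closed apart from one slot in its top. Walls and floor 4 mm. Origin: centre of its underside, on the bench; z up. It stands on the other side of the bench from the rack.
- slot (a point): Middle of the slot in the scrap box's top, level with the top (176 mm above the bench). The slot is 56 mm (box x) by 150 mm (box y) and is filled by the flap. Axes as the scrap box.
- flap (a joint): Dark steel flap 54 x 147 mm, 3 mm thick, flush in the slot, hinged on its long edge at the box's +x side; swings down into the box, 0 shut to 1.45 rad open. Its spring (6 N at mid-slot to open, 5 N sideways when open) holds a hollow pin's weight and may pinch a pin let go half-way: let go with the fingertips about 45 mm below the top, so that the fingers hold the flap open.
- spray_can: Bystander: upright spray can, 54 mm diameter, 170 mm high. Origin: centre of underside.
- jar: Bystander: upright glass jar with steel cap, 60 mm diameter, 80 mm high. Origin: centre of underside.
- wrench: Bystander: spanner 160 mm long lying on the bench, along its own x. Origin: under its middle.
- screwdriver: Bystander: screwdriver 180 mm long with red handle lying on the bench, along its own x. Origin: under its middle.
- socket: Bystander: dark steel socket, a ring 32 mm diameter, 30 mm high. Origin: centre of underside.
Mind the look-alikes: they are no part of the job. What is shaped like the pin_a but blue is not meant.

How it is judged:
At the end, for the whole second after the job is handed in: Each solid pin stands on the tray floor, upright within 0.1 rad (either end up), axis inside the rim, at rest, bearing over 3.5 N on it (a hollow pin bears 2.4 N at most); the hollow pin is inside the scrap box; the flap is shut (under 0.1 rad). Two pins are solid, one hollow (((x of pin_a in the frame of scrap_box between -0.068 and 0.068 m and y of pin_a in the frame of scrap_box between -0.098 and 0.098 m and z of pin_a in the frame of scrap_box between -0.005 and 0.135 m and x of pin_b in the frame of tray between -0.076 and 0.076 m and y of pin_b in the frame of tray between -0.046 and 0.046 m and angle between the z axis of each of pin_b, pin_c and the z axis of tray, either way round below 0.1 rad and contact force between each of pin_b, pin_c and tray above 3.5 N and linear speed of each of pin_b, pin_c below 0.02 m/s and x of pin_c in the frame of tray between -0.076 and 0.076 m and y of pin_c in the frame of tray between -0.046 and 0.046 m) or (x of pin_a in the frame of tray between -0.076 and 0.076 m and y of pin_a in the frame of tray between -0.046 and 0.046 m and angle between the z axis of each of pin_a, pin_c and the z axis of tray, either way round below 0.1 rad and contact force between each of pin_a, pin_c and tray above 3.5 N and linear speed of each of pin_a, pin_c below 0.02 m/s and x of pin_b in the frame of scrap_box between -0.068 and 0.068 m and y of pin_b in the frame of scrap_box between -0.098 and 0.098 m and z of pin_b in the frame of scrap_box between -0.005 and 0.135 m and x of pin_c in the frame of tray between -0.076 and 0.076 m and y of pin_c in the frame of tray between -0.046 and 0.046 m) or (x of pin_a in the frame of tray between -0.076 and 0.076 m and y of pin_a in the frame of tray between -0.046 and 0.046 m and angle between the z axis of each of pin_a, pin_b and the z axis of tray, either way round below 0.1 rad and contact force between each of pin_a, pin_b and tray above 3.5 N and linear speed of each of pin_a, pin_b below 0.02 m/s and x of pin_b in the frame of tray between -0.076 and 0.076 m and y of pin_b in the frame of tray between -0.046 and 0.046 m and x of pin_c in the frame of scrap_box between -0.068 and 0.068 m and y of pin_c in the frame of scrap_box between -0.098 and 0.098 m and z of pin_c in the frame of scrap_box between -0.005 and 0.135 m)) and value of joint flap below 0.1 rad); the robot touches nothing.
It fails at once if the spray can is pushed more than 40 mm away (distance of spray_can from where it was at the start of the episode above 0.04 m).
It fails at once if the jar is pushed more than 40 mm away (distance of jar from where it was at the start of the episode above 0.04 m).
It fails at once if the wrench is pushed more than 40 mm away (distance of wrench from where it was at the start of the episode above 0.04 m).
It fails at once if the screwdriver is pushed more than 40 mm away (distance of screwdriver from where it was at the start of the episode above 0.04 m).
It fails at once if the socket is pushed more than 40 mm away (distance of socket from where it was at the start of the episode above 0.04 m).
It also fails if it takes over 72 s, if anything falls off the work surface, if the arm or the gripper's body presses on something with over 40 N, if the wrist force passes 120 N, or if a joint passes its speed limit or range.

## Robot

A 6-joint arm with a two-finger parallel gripper is mounted at the origin on the work surface. World frame = base frame: x ahead of the robot, y to its left, z up, the work surface at z = 0. Lengths are in m, angles in rad, forces in N, time in s.
With the tool pointing down it reaches from about 0.275 to 0.875 m from the base axis. Payload 12.5 kg.
Tool frame: the origin (TCP) lies at the very end of the fingers, on their centre line; the grasp point (between the pads) lies 19 mm behind it; z points along the fingers, y is the direction in which the jaws open and shut (so a half turn about z gives the same grasp; the last joint's range is limited). The gripper opens to 85 mm and grips with 20 to 120 N. Pads are 22 mm wide; open, the fingers measure 114 mm over their backs; the gripper's body (76 mm by 85 mm) begins 54 mm behind the grasp point. The pads swing forward as they close: fully open they stand 13 mm farther back than shut.
Start: joints at [-1.344, 0.351, 1.652, -0, 1.139, -0.085], TCP at [0.169, -0.523, 0.231] pointing down, gripper open.
Joint ranges: [-2.75, 2.75], [-0.79, 2.1], [0.01, 2.65], [-1.57, 4.71], [0.07, 3.14], [-2.87, 2.87]. Speed limits (rad/s): [2.22, 2.22, 2.79, 3.14, 3.14, 3.14].

## Interface

Orientations are given as a unit quaternion [w, x, y, z].
In Python, from cell import * gives the robot as it stands.
- The arm moves only by the shell command python3 -m creep 'ROWS' [OPENING]. ROWS is JSON, a list of rows, each a list of 2 entries, a list of its own where there are three numbers: the shift along the tool's x, y, z in mm, then the turn about the tool's z in degrees. A call has 1 to 8 rows; each row shifts and turns the pose as measured when the row begins, along the tool's axes as they then stand; what a row does not reach is not made up. A row lasts 1/8 s, in which the tool goes at most 62.5 mm and 10.7 degrees, less where a joint would pass 70% of its speed; a pose out of reach is approached as far as the arm can. A call with a gripper value outside its range is refused whole. OPENING is the opening, from -1 (shut) to 1 (fully open), so that 0 is half open, set as the call begins (- or left out, the last holds). The fingers move at their own pace and stop on an object; the grip force is fixed at half the most. Time passes only in rows, so rows that do not move let the fingers close. It gives the time, the measured TCP pose, the force and the opening at its end, in the units of the state.
- observe(): the state, without advancing time (a new reading comes with each control period).
- read_camera(name): name is "side" or "top" or "wrist"; returns a dict with "image" (384x512x3 uint8, red, green, blue), "fx", "fy", "cx", "cy" (pixels), "pose" (4x4, takes a point from camera to world coordinates); the wrist camera has in their place "hand_eye" (4x4, takes a point from camera to tool coordinates, whose origin is the TCP and whose axes are the flange's). Camera axes: x right, y up, looking along -z (the intrinsics and any distortion apply to the point x, -y, -z); pixel columns grow to the right and rows downward; lengths in m; the calibration is good to about 2 mm. A picture is of the moment at which its call begins: read the wrist's pose just before it. There is no depth.
- sign_off(): hands the job in, once; it reports no verdict.
Trained networks look in the newest picture that a camera, given by its name, has taken for a name from the list of things; names that differ only in an ending like _2 or _b are one class to them, and where a whole thing is asked for, a point or a joint stands for the part that bears it (a point fixed in the world has none). Each returns a list of dicts, best first, with "conf" (0 to 1); they miss things now and then, are a little off and sometimes report something else, mostly with a low value. They report only what shows in the picture. A call takes as long as a camera call. They do not tell look-alikes from the thing itself.
- regions_of(camera, target): "region" (384x512 bool, what is visible of it) and "bbox" ([centre column, centre row, width, height] in pixels, round what is visible of it).
The state is a dict: "time_s": time; "joints": joint angles; "qvel": joint speeds; "joint_torque": joint torques, N m; "tool_pos": TCP position; "orientation": TCP orientation; "ft_force": force on the tool from outside, world axes, zero at the start; "torque": the same for the moment, N m; "width": finger opening in m.
Only numpy, scipy, OpenCV 4.12 (cv2) and the standard library are available. Lean on these libraries where they do the work, as an engineer would, in place of code of your own. Each camera call takes 0.05 s, during which the arm holds its last target.

## Working session

There is one attempt and no reset: what is moved stays moved. The work goes in short steps, Python scripts to look and compute and a shell command to move; the robot and the scene stay as the last step left them, time stands still between calls to the robot, and variables do not carry over. Pictures are saved under pics/ and viewed, and the job is handed in when it is done.

```bash
mkdir -p pics; ls; python3 - <<'E'
from cell import *
import cv2
s=observe()
print({k:(v if not hasattr(v,'__len__') else [round(float(x),3) for x in v]) for k,v in s.items()})
for n in ["side","top","wrist"]:
    c=read_camera(n); cv2.imwrite(f"pics/{n}0.png",cv2.cvtColor(c["image"],cv2.COLOR_RGB2BGR))
    print(n,c["fx"],c["fy"],c["cx"],c["cy"],c.get("pose",c.get("hand_eye")), [k for k in c])
E
```

```text
pics
{'time_s': 0.0, 'joints': [-1.344, 0.351, 1.652, -0.0, 1.139, -0.085], 'qvel': [0.003, 0.001, 0.0, 0.0, 0.001, -0.0], 'joint_torque': [0.0, -50.611, -29.141, -0.0, 0.004, -0.0], 'tool_pos': [0.169, -0.523, 0.231], 'orientation': [-0.001, 0.988, 0.155, -0.0], 'ft_force': [-0.051, -0.151, 0.432], 'torque': [0.062, 0.006, -0.002], 'width': 0.08535483300584351}
side 361.54669175302115 361.54669175302115 258.8062900125906 197.12058234877577 [[-0.98516271  0.10122429 -0.1385932   0.31329802]
 [-0.1715946  -0.56628616  0.80614842  0.96571014]
 [ 0.00311839  0.81796921  0.57525355  0.80805658]
 [ 0.          0.          0.          1.        ]] ['image', 'fx', 'fy', 'cx', 'cy', 'pose']
top 435.8481069712502 435.8481069712502 254.36389647310799 191.26307207915855 [[-0.02734467  0.99644194 -0.07972277  0.33723074]
 [-0.99961266 -0.02767019 -0.00298108  0.0122428 ]
 [-0.00517642  0.07961037  0.99681262  1.56947299]
 [ 0.          0.          0.          1.        ]] ['image', 'fx', 'fy', 'cx', 'cy', 'pose']
wrist 287.04474942809657 287.04474942809657 255.44341432051073 192.53529818878627 [[ 3.82958926e-05  9.57807798e-01  2.87409501e-01  7.35764916e-02]
 [ 9.99999962e-01 -1.15566331e-04  2.51886043e-04 -7.55074164e-04]
 [ 2.74473278e-04  2.87409480e-01 -9.57807765e-01 -1.43131933e-01]
 [ 0.00000000e+00  0.00000000e+00  0.00000000e+00  1.00000000e+00]] ['image', 'fx', 'fy', 'cx', 'cy', 'hand_eye']
```

View pics/side0.png

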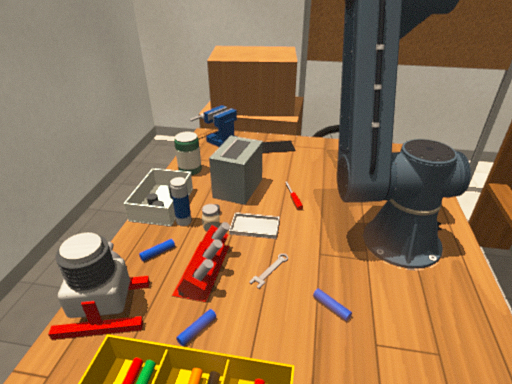

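View pics/top0.png

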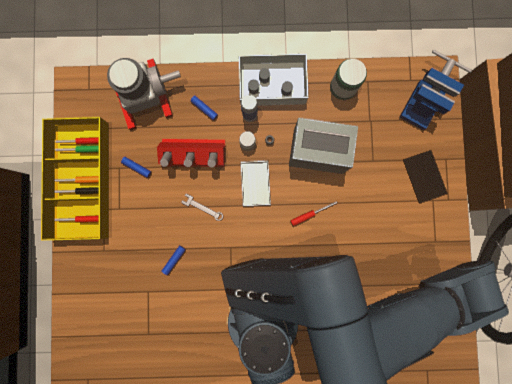

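View pics/wrist0.png

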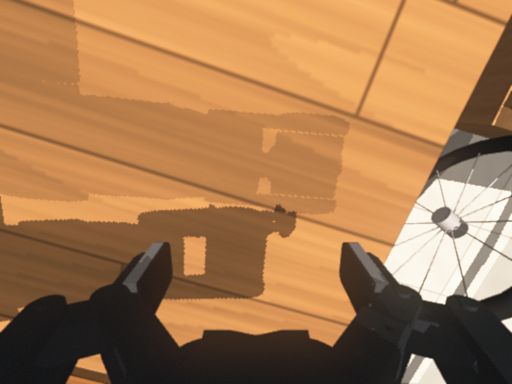

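```bash
cat > h.py <<'E'
from cell import *
import numpy as np, cv2
def cam(n):
    c=read_camera(n); c['bgr']=cv2.cvtColor(c['image'],cv2.COLOR_RGB2BGR); return c
def proj(c,P,pose=None):
    T=np.linalg.inv(c['pose'] if pose is None else pose)
    P=np.atleast_2d(P); q=P@T[:3,:3].T+T[:3,3]
    return np.c_[c['fx']*q[:,0]/-q[:,2]+c['cx'], c['fy']*-q[:,1]/-q[:,2]+c['cy']]
def unproj(c,uv,z,pose=None):
    T=c['pose'] if pose is None else pose
    uv=np.atleast_2d(uv); d=np.c_[(uv[:,0]-c['cx'])/c['fx'],-(uv[:,1]-c['cy'])/c['fy'],-np.ones(len(uv))]@T[:3,:3].T
    return T[:3,3]+d*((z-T[2,3])/d[:,2])[:,None]
def toolT(s):
    from scipy.spatial.transform import Rotation as R
    w,x,y,z=s['orientation']; T=np.eye(4); T[:3,:3]=R.from_quat([x,y,z,w]).as_matrix(); T[:3,3]=s['tool_pos']; return T
E
python3 - <<'E'
from h import *
np.set_printoptions(precision=3,suppress=True)
import pickle
out={}
for n in ["top","side"]:
    c=cam(n); c.pop('bgr'); out[n]=dict(cam=c)
    vis=cv2.cvtColor(c['image'],cv2.COLOR_RGB2BGR)
    for t,col in [("pin_a",(0,255,255)),("rack",(255,0,255)),("tray",(0,255,0)),("scrap_box",(255,0,0)),("flap",(255,255,0)),("jar",(0,128,255)),("spray_can",(255,128,0)),("socket",(0,0,255)),("wrench",(128,0,255)),("screwdriver",(255,255,255))]:
        r=regions_of(n,t); out[n][t]=r
        for d in r:
            if d['conf']<0.3: continue
            b=d['bbox']; p=c['image'][d['region']].mean(0)
            print(n,t,round(d['conf'],2),np.array(b),p.round(), unproj(c,b[:2],0)[0])
            cs,_=cv2.findContours(d['region'].astype(np.uint8),0,2); cv2.drawContours(vis,cs,-1,col,1)
    vis=vis[80:340] if n=='side' else vis[40:300]
    vis=vis[:,60:320] if n=='side' else vis[:,110:370]
    cv2.imwrite(f"pics/{n}_seg.png",cv2.resize(vis,(600,600),interpolation=cv2.INTER_NEAREST))
pickle.dump(out,open('seg.pkl','wb'))
E
```

```text
top pin_a 0.7 [204.  107.3  25.2  22.8] [ 59.  81. 150.] [0.777 0.193 0.   ]
top pin_a 0.7 [174.2 258.9  19.6  24.7] [ 55.  76. 145.] [0.228 0.31  0.   ]
top pin_a 0.68 [188.8 157.8  12.4  15.5] [125. 110. 101.] [0.591 0.252 0.   ]
top pin_a 0.62 [166.2 159.4  10.3  13.2] [120. 105.  96.] [0.588 0.334 0.   ]
top pin_a 0.48 [135.8 166.9  29.2  22. ] [ 53.  76. 144.] [0.563 0.445 0.   ]
top pin_a 0.41 [214.6 160.6   8.1  14.4] [125. 109.  99.] [0.579 0.158 0.   ]
top rack 0.76 [189.6 154.   66.1  28.6] [159.  40.  29.] [0.605 0.249 0.   ]
top tray 0.58 [256.6 184.6  31.5  47.7] [207. 205. 192.] [0.487 0.008 0.   ]
top scrap_box 0.97 [323.7 145.2  69.   52.4] [133. 128. 116.] [ 0.624 -0.24   0.   ]
top flap 0.88 [326.2 143.4  43.   18.9] [110. 103.  95.] [ 0.63  -0.249  0.   ]
top jar 0.55 [247.6 140.   15.9  22. ] [171. 160. 146.] [0.651 0.036 0.   ]
top spray_can 0.83 [250.3 109.8  12.3  24.3] [133. 130. 124.] [0.763 0.024 0.   ]
top screwdriver 0.69 [301.6 219.7  21.5  20.5] [180.  50.  34.] [ 0.356 -0.15   0.   ]
top screwdriver 0.39 [246.  142.8  13.8  20.4] [173. 162. 148.] [0.641
[... 683 characters left out ...]
] [113. 106.  97.] [ 0.683 -0.522  0.   ]
side tray 0.77 [251.8 228.8  49.9  24.1] [206. 194. 176.] [0.499 0.025 0.   ]
side tray 0.3 [236.9 171.4  52.5  67.1] [106. 100.  86.] [ 0.634 -0.34  -0.   ]
side scrap_box 0.91 [234.5 171.7  55.7  69. ] [104. 100.  87.] [ 0.644 -0.336  0.   ]
side flap 0.63 [236.7 149.6  22.6  18.1] [116. 110.  99.] [ 0.68  -0.537  0.   ]
side jar 0.63 [209.8 217.2  16.3  24.5] [160. 139. 115.] [ 0.66  -0.012  0.   ]
side spray_can 0.66 [180.9 202.9  20.1  49.1] [86. 88. 89.] [ 0.792 -0.077  0.   ]
side wrench 0.53 [266.9 269.9  41.6  28.5] [204. 180. 158.] [ 0.418  0.206 -0.   ]
side screwdriver 0.55 [295.2 201.6   7.4  18. ] [213.  34.  11.] [ 0.366 -0.162  0.   ]
```

View pics/top_seg.png

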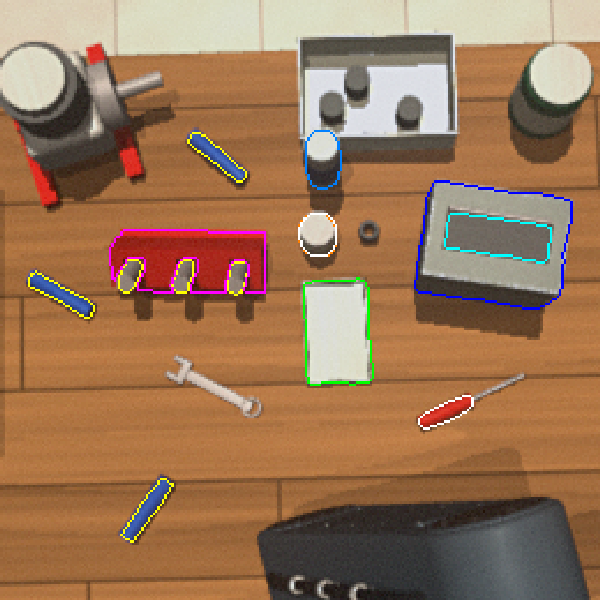

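View pics/side_seg.png

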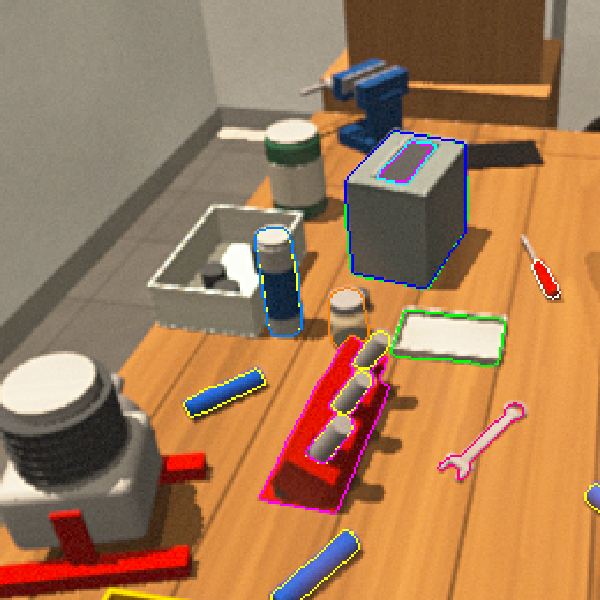

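The three grey cylinders leaning in the red rack (top 166,159 / 189,158 / 213,160; side 205,272 / 212,250 / 220,234) fit the description. The blue cylinders lying at top 204,107 / 136,167 / 174,259 are the look-alikes. The enlarged crops confirm this. Next I fit the poses.

```bash
cat > fit.py <<'E'
import pickle,numpy as np,cv2
from scipy.optimize import minimize
from h import proj
O=pickle.load(open('seg.pkl','rb'))
np.set_printoptions(precision=4,suppress=True)
K=4
def hullmask(c,P):
    uv=proj(c,P); m=np.zeros((384*K,512*K),np.uint8)
    h=cv2.convexHull(np.round((uv+0.5)*K*16-8).astype(np.int32)).astype(np.int32)
    cv2.fillConvexPoly(m,h,1,shift=4); return m
def place(P,p): 
    x,y,a=p; ca,sa=np.cos(a),np.sin(a)
    return np.c_[x+ca*P[:,0]-sa*P[:,1], y+sa*P[:,0]+ca*P[:,1], P[:,2]]
def iou(m,r): 
    r=r>0; m=m>0; return (m&r).sum()/ (m|r).sum()
def up(r): return cv2.resize(r.astype(np.uint8),None,fx=K,fy=K,interpolation=cv2.INTER_NEAREST)
def box(lx,ly,z0,z1): return np.array([[sx*lx/2,sy*ly/2,z] for sx in(-1,1) for sy in(-1,1) for z in(z0,z1)])
def cyl(y,L0,L1,tilt):
    u=np.array([-np.sin(tilt),0,np.cos(tilt)]); v=np.array([np.cos(tilt),0,np.sin(tilt)]); w=np.array([0,1,0])
    o=np.array([-0.030,y,0.066]); t=np.linspace(0,2*np.pi,40)
    return np.vstack([o+u*L+0.014*(np.cos(t)[:,None]*v+np.sin(t)[:,None]*w) for L in(L0,L1)])
def fit(cost,p0):
    best=None
    for s in [(0.02,0.02,0.1),(0.006,0.006,0.05)]:
        p0=np.array(p0); S=np.vstack([p0]+[p0+np.eye(3)[i]*s[i] for i in range(3)])
        r=minimize(cost,p0,method='Nelder-Mead',options=dict(initial_simplex=S,xatol=1e-4,fatol=1e-4,maxiter=200)); p0=r.x
    return r.x,r.fun
def boxfit(t,B,p0,cams=('top','side')):
    M={n:up(O[n][t][0]['region']) for n in cams}
    return fit(lambda p:-sum(iou(hullmask(O[n]['cam'],place(B,p)),M[n]) for n in cams),p0)
for cams in [('top','side'),('top',),('side',)]:
    print('tray',cams,boxfit('tray',box(.16,.10,0,.018),(0.487,0.008,0),cams))
    print('box',cams,boxfit('scrap_box',box(.136,.196,0,.176),(0.6,-0.22,-0.1),cams))
    fl=box(.054,.147,.176,.176); print('flap',cams,boxfit('flap',fl,(0.6,-0.22,-0.1),cams))
PM={}
for n,cs in dict(top=[(166,159),(189,158),(214,160)],side=[(205,272),(212,250),(220,234)]).items():
    PM[n]=[up(min(O[n]['pin_a'],key=lambda d:np.hypot(d['bbox'][0]-c[0],d['bbox'][1]-c[1]))['region']) for c in cs]
for tl in (30,32):
  for cams in [('top','side'),('top',),('side',)]:
    def cost(p):
        return -sum(iou(hullmask(O[n]['cam'],place(cyl(y,0.0,0.06,np.radians(tl)),p)),PM[n][i]) for n in cams for i,y in enumerate((.08,0,-.08)))
    print('rack',tl,cams,fit(cost,(0.60,0.245,0.0)))
E
python3 fit.py
```

```text
tray ('top', 'side') (array([0.4917, 0.0124, 0.016 ]), np.float64(-1.8558333553649091))
box ('top', 'side') (array([ 0.6028, -0.2161, -0.1689]), np.float64(-1.951073733813739))
flap ('top', 'side') (array([ 0.6023, -0.2157, -0.1736]), np.float64(-1.8468105711150353))
tray ('top',) (array([ 0.4912,  0.0118, -0.002 ]), np.float64(-0.9590815986281142))
box ('top',) (array([ 0.6021, -0.2164, -0.1738]), np.float64(-0.9749000356308642))
flap ('top',) (array([ 0.6019, -0.2166, -0.1746]), np.float64(-0.9535837824792857))
tray ('side',) (array([0.492 , 0.0151, 0.0272]), np.float64(-0.9068156684709854))
box ('side',) (array([ 0.6037, -0.2145, -0.1617]), np.float64(-0.9829426538300544))
flap ('side',) (array([ 0.6024, -0.2119, -0.1538]), np.float64(-0.9145739429062031))
rack 30 ('top', 'side') (array([ 0.6172,  0.2363, -0.0442]), np.float64(-5.137995399682557))
rack 30 ('top',) (array([ 0.6173,  0.2352, -0.0474]), np.float64(-2.6384935966220486))
rack 30 ('side',) (array([ 0.6172,  0.2405, -0.0458]), np.float64(-2.62232875739537))
rack 32 ('top', 'side') (array([ 0.618 ,  0.2359, -0.047 ]), np.float64(-5.2207737245263965))
rack 32 ('top',) (array([ 0.6183,  0.2353, -0.048 ]), np.float64(-2.6895887810089314))
rack 32 ('side',) (array([ 0.6184,  0.2397, -0.046 ]), np.float64(-2.6421901499902947))
```

```bash
cat >> h.py <<'E'
def go(x,y,z,yawdeg=None):
    s=observe(); T=toolT(s); d=np.array([x,y,z])-T[:3,3]; yaw=np.degrees(np.arctan2(T[1,0],T[0,0]))
    print('t',round(s['time_s'],2),'pos',np.round(s['tool_pos'],4),'yaw',round(yaw,2),'w',round(s['width']*1000,1),'F',np.round(s['ft_force'],2),'Tq',np.round(s['torque'],3))
    print('shift mm (tool)',np.round(T[:3,:3].T@d*1000,1),'turn',None if yawdeg is None else round(-(yawdeg-yaw),1))
E
python3 -m creep '[[[0,0,0],10.2],[[0,0,0],10.2],[[0,0,0],0]]' 0.4; python3 -c "
from h import *
go(.565,.159,.22,-2.6)"
```

```text
time_s: 1.62
tool_pos: [0.1687, -0.5234, 0.2313]
orientation: [-0.0, 1.0, -0.026, -0.0]
ft_force: [-1.3, -0.4, 0.8]
width: 0.06
t 1.62 pos [ 0.1687 -0.5234  0.2313] yaw -3.01 w 60.0 F [-1.28 -0.36  0.84] Tq [-0.028  0.018 -0.007]
shift mm (tool) [ 359.9 -702.3   11.3] turn -0.4
```

```bash
python3 -m creep '[[[30,-54,0],0],[[30,-54,0],0],[[30,-54,0],0],[[30,-54,0],0],[[30,-54,0],0],[[30,-54,0],0],[[30,-54,0],0],[[30,-54,0],0]]'; python3 -c "
from h import *
go(.565,.159,.22,-2.6)"
```

```text
time_s: 2.62
tool_pos: [0.4273, -0.0964, 0.232]
orientation: [0.002, 1.0, -0.01, 0.002]
ft_force: [0.1, -1.1, -0.4]
width: 0.0597
t 2.62 pos [ 0.4273 -0.0964  0.232 ] yaw -1.16 w 59.7 F [ 0.15 -1.14 -0.44] Tq [-0.063 -0.05  -0.042]
shift mm (tool) [ 132.5 -258.1   11.7] turn 1.4
```

```bash
python3 -m creep '[[[28,-52,0],0.7],[[28,-52,0],0.7],[[28,-52,4],0],[[28,-52,4],0],[[20,-40,4],0],[[0,0,0],0]]'; python3 - <<'E'
from h import *
go(.565,.159,.22,-2.6)
c=cam('wrist'); cv2.imwrite('pics/w1.png',c['bgr'])
E
```

```text
time_s: 3.38
tool_pos: [0.571, 0.1607, 0.2199]
orientation: [0.002, 1.0, -0.006, 0.004]
ft_force: [-0.5, 0.0, -0.5]
width: 0.0601
t 3.38 pos [0.571  0.1607 0.2199] yaw -0.65 w 60.1 F [-0.47  0.04 -0.5 ] Tq [-0.041  0.033 -0.003]
shift mm (tool) [-5.9  1.8 -0.2] turn 2.0
```

View pics/w1.png

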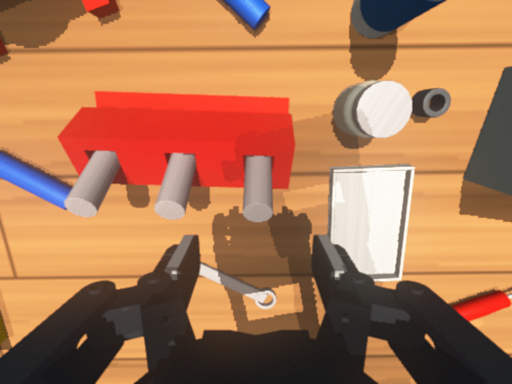

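```bash
cat > wfit.py <<'E'
from h import *
import sys
def run(name,p=(0.6175,.2365,-.046),tl=32):
    s=observe(); c=cam('wrist'); T=toolT(s)@c['hand_eye']
    import io,contextlib
    with contextlib.redirect_stdout(io.StringIO()): import fit
    rs=[d for d in regions_of('wrist','pin_a')]
    v=c['bgr'].copy()
    K=fit.K; ms=[]
    for d in rs:
        cc=c['image'][d['region']].mean(0)
        print(round(d['conf'],2),d['bbox'],cc.round())
    cc=dict(c); cc['pose']=T
    used=[]
    for i,y in enumerate((.08,0,-.08)):
        P=fit.place(fit.cyl(y,0,.06,np.radians(tl)),p); uv=proj(cc,P)
        cv2.polylines(v,[cv2.convexHull(uv.astype(np.float32)).astype(np.int32)],True,(0,255,0),1)
        m=uv.mean(0)
        for d in rs:
            if np.hypot(*(np.array(d['bbox'][:2])-m))<25: used.append((y,fit.up(d['region']))); break
    if used:
        for t in (30,31,32,33):
            f=lambda q:-sum(fit.iou(fit.hullmask(cc,fit.place(fit.cyl(y,0,.06,np.radians(t)),q)),M) for y,M in used)/len(used)
            print(t,len(used),fit.fit(f,p))
    cv2.imwrite(name,v)
if __name__=='__main__': run(sys.argv[1])
E
python3 wfit.py pics/w2.png
```

```text
0.87 [34.6, 180.4, 69.2, 58.4] [ 88. 117. 208.]
0.64 [245.4, 13.8, 43.2, 26.7] [ 70. 107. 186.]
0.61 [173.3, 188.0, 44.4, 70.4] [182. 159. 150.]
30 1 (array([ 0.617 ,  0.237 , -0.0305]), np.float64(-0.9243492755481472))
31 1 (array([ 0.6176,  0.2365, -0.0424]), np.float64(-0.9295327821572774))
32 1 (array([ 0.6178,  0.2361, -0.053 ]), np.float64(-0.9344940361677568))
33 1 (array([ 0.6184,  0.2357, -0.0618]), np.float64(-0.9390196959004299))
```

View pics/w2.png

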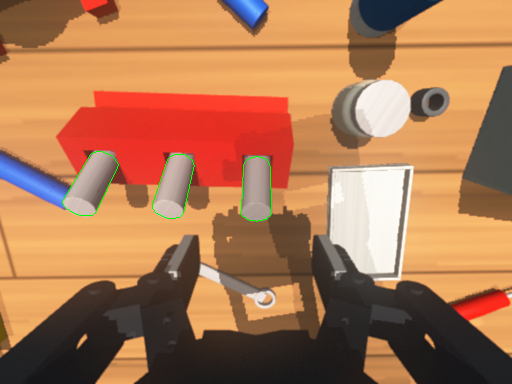

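Model outlines match all three grey pins in the rack ((92,183), (174,186), (257,188)), so the rack pose is confirmed. The blue cylinders at the left and top edges are the look-alikes. Descending on the nearest pin.

```bash
python3 -m creep '[[[-6,2,30],2],[[0,0,40],0],[[0,0,40],0],[[0,0,20],0],[[0,0,0],0]]'; python3 -c "
from h import *
go(.5651,.1588,.078,-2.6)"
```

```text
time_s: 4.15
tool_pos: [0.5649, 0.1491, 0.0902]
orientation: [0.002, 1.0, -0.026, 0.006]
ft_force: [0.0, 0.0, 0.5]
width: 0.0598
t 4.15 pos [0.5649 0.1491 0.0902] yaw -3.01 w 59.8 F [0.01 0.04 0.5 ] Tq [-0.02   0.035 -0.029]
shift mm (tool) [-0.4 -9.8 12.2] turn -0.4
```

```bash
python3 -m creep '[[[0,-10,6],0],[[0,0,4],0],[[0,0,0],0]]'; python3 -c "
from h import *
go(.5651,.1588,.078,-2.6); print(toolT(observe())[:3,2])"
```

```text
time_s: 4.53
tool_pos: [0.5667, 0.1591, 0.0825]
orientation: [0.002, 1.0, -0.026, 0.008]
ft_force: [0.2, 0.3, 0.5]
width: 0.0596
t 4.53 pos [0.5667 0.1591 0.0825] yaw -3.02 w 59.6 F [0.22 0.33 0.47] Tq [0.015 0.056 0.004]
shift mm (tool) [-1.6  0.4  4.4] turn -0.4
[ 0.01528089 -0.00345439 -0.99987727]
```

```bash
python3 -m creep '[[[-1.5,0,4],0],[[0,0,0],0],[[0,0,0],0],[[0,0,0],0]]' -1; python3 -c "
from h import *
go(.5651,.1588,.078,-2.6); print(toolT(observe())[:3,2])"
```

```text
time_s: 5.03
tool_pos: [0.5652, 0.1592, 0.0788]
orientation: [0.001, 1.0, -0.026, 0.008]
ft_force: [-0.4, 0.2, -1.7]
width: 0.027
t 5.03 pos [0.5652 0.1592 0.0788] yaw -3.01 w 27.0 F [-0.36  0.17 -1.71] Tq [0.032 0.056 0.001]
shift mm (tool) [-0.1  0.4  0.8] turn -0.4
[ 0.01575656 -0.00337923 -0.99987015]
```

```bash
python3 -m creep '[[[-4,0,-7],0],[[-8,0,-14],0],[[-8,0,-14],0],[[-8,0,-14],0],[[-6,0,-12],0],[[0,0,-6],0],[[0,0,0],0],[[0,0,0],0]]'; python3 - <<'E'
from h import *
go(.5651,.1588,.078,-2.6); print(toolT(observe())[:3,2])
c=cam('wrist'); cv2.imwrite('pics/w3.png',c['bgr'])
c=cam('side'); cv2.imwrite('pics/s3.png',cv2.resize(c['bgr'][150:320,130:330],None,fx=3,fy=3))
E
```

```text
time_s: 6.02
tool_pos: [0.5266, 0.1612, 0.1498]
orientation: [0.002, 1.0, -0.026, 0.007]
ft_force: [-0.5, 0.8, -6.3]
width: 0.0266
t 6.03 pos [0.5266 0.1612 0.1498] yaw -3.0 w 26.6 F [-0.48  0.78 -6.29] Tq [ 0.014  0.162 -0.002]
shift mm (tool) [37.5  0.2 72.3] turn -0.4
[ 0.01436324 -0.00360328 -0.99989035]
```

View pics/w3.png

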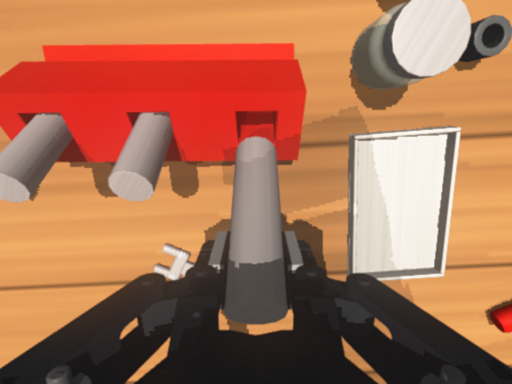

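View pics/s3.png

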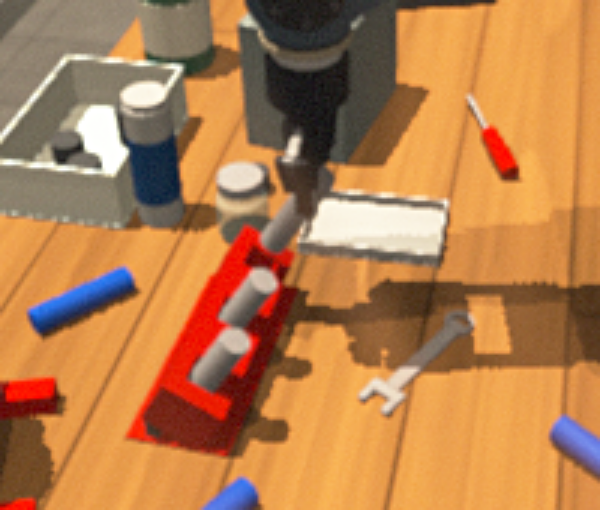

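```bash
python3 -m creep '[[[0,0,-15],3.5],[[0,20,-10],3.3],[[0,0,0],0],[[0,0,0],0]]'; python3 - <<'E'
from h import *
go(.4665,-.1925,.16,-9.8)
for _ in range(3): print(observe()['ft_force'].__repr__()[:60])
E
```

```text
time_s: 6.62
tool_pos: [0.5233, 0.1395, 0.1737]
orientation: [0.002, 0.996, -0.088, 0.006]
ft_force: [-0.2, -0.2, -6.4]
width: 0.0264
t 6.62 pos [0.5233 0.1395 0.1737] yaw -10.06 w 26.4 F [-0.19 -0.24 -6.42] Tq [0.044 0.124 0.009]
shift mm (tool) [  1.9 336.8  14.6] turn -0.3
array([-0.18925663, -0.23652114, -6.42153213])
array([-0.18925663, -0.23652114, -6.42153213])
array([-0.18925663, -0.23652114, -6.42153213])
```

Reading −6.4 N: solid (5.2 N expected against 2.1 N hollow). Next I stand it upright in the grip by pushing its lower end against the scrap box's front wall.

```bash
python3 -m creep '[[[0,30,0],0],[[0,50,0],0],[[0,50,0],0],[[0,55,0],0],[[0,55,0],0],[[0,50,0],0],[[0,30,0],0],[[0,0,0],0]]'; python3 - <<'E'
from h import *
go(.4665,-.1925,.16,-9.8)
E
```

```text
time_s: 7.62
tool_pos: [0.4656, -0.185, 0.1721]
orientation: [0.002, 0.996, -0.085, 0.005]
ft_force: [0.4, 0.8, -5.6]
width: 0.0267
t 7.62 pos [ 0.4656 -0.185   0.1721] yaw -9.78 w 26.7 F [ 0.37  0.83 -5.61] Tq [ 0.013  0.124 -0.027]
shift mm (tool) [ 2.1  7.2 12.1] turn 0.0
```

```bash
python3 -m creep '[[[6,7,12],0],[[10,0,0],0],[[8,0,0],0],[[0,0,0],0]]'; python3 - <<'E'
from h import *
go(.5217,-.2020,.16,-9.8)
c=cam('side'); cv2.imwrite('pics/s4.png',cv2.resize(c['bgr'][100:250,170:340],None,fx=4,fy=4))
E
```

```text
time_s: 8.12
tool_pos: [0.4881, -0.1937, 0.1577]
orientation: [0.0, 0.997, -0.084, 0.001]
ft_force: [-1.3, -1.0, -5.9]
width: 0.0266
t 8.12 pos [ 0.4881 -0.1937  0.1577] yaw -9.59 w 26.6 F [-1.33 -1.05 -5.87] Tq [-0.159  0.516 -0.096]
shift mm (tool) [34.5  2.6 -2.2] turn 0.2
```

View pics/s4.png

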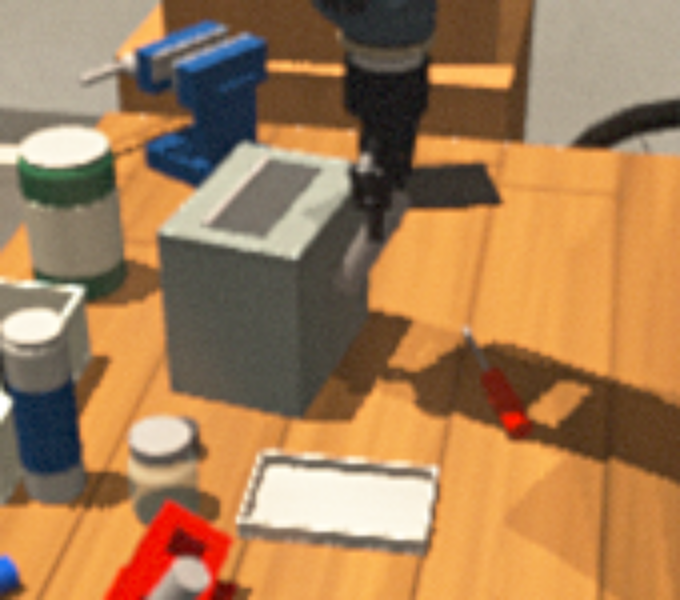

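```bash
python3 -m creep '[[[8,0,0],0],[[8,0,0],0],[[8,0,0],0],[[6,0,0],0],[[0,0,0],0]]'; python3 - <<'E'
from h import *
go(.5217,-.2020,.16,-9.8)
E
```

```text
time_s: 8.8
tool_pos: [0.5153, -0.1956, 0.1571]
orientation: [-0.001, 0.997, -0.082, -0.004]
ft_force: [-3.4, -1.5, -5.8]
width: 0.0269
t 8.8 pos [ 0.5153 -0.1956  0.1571] yaw -9.4 w 26.9 F [-3.42 -1.47 -5.84] Tq [-0.227  0.743  0.014]
shift mm (tool) [ 7.3  5.2 -3. ] turn 0.4
```

```bash
python3 -m creep '[[[6,0,0],0],[[5,0,0],0],[[4,0,0],0]]'; python3 - <<'E'
from h import *
go(.5217,-.2020,.16,-9.8)
print(toolT(observe())[:3,2])
c=cam('side'); cv2.imwrite('pics/s5.png',cv2.resize(c['bgr'][100:250,170:340],None,fx=4,fy=4))
c=cam('wrist'); cv2.imwrite('pics/w5.png',c['bgr'])
E
```

```text
time_s: 9.18
tool_pos: [0.5259, -0.1965, 0.1568]
orientation: [-0.002, 0.997, -0.081, -0.01]
ft_force: [-38.6, 1.4, 18.2]
width: 0.0268
t 9.18 pos [ 0.5259 -0.1965  0.1568] yaw -9.33 w 26.8 F [-38.56   1.36  18.2 ] Tq [-0.04   6.301 -0.481]
shift mm (tool) [-3.3  6.1 -3.1] turn 0.5
[-0.02009809  0.00535107 -0.99978369]
```

View pics/s5.png

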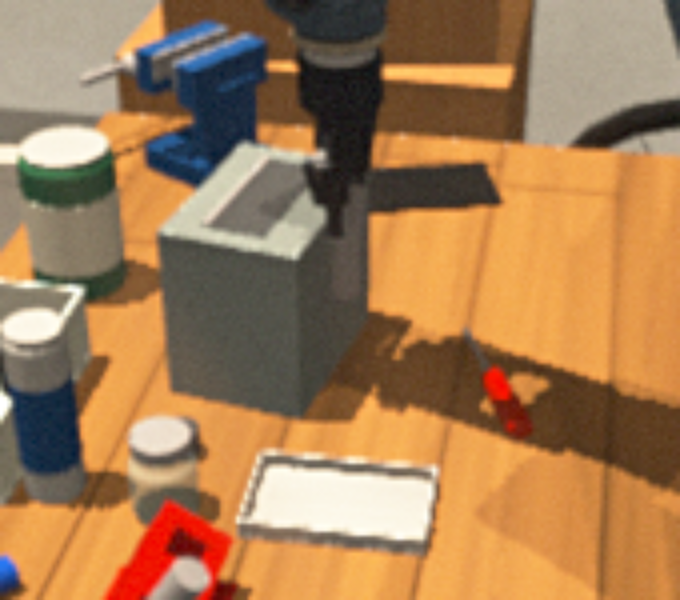

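View pics/w5.png

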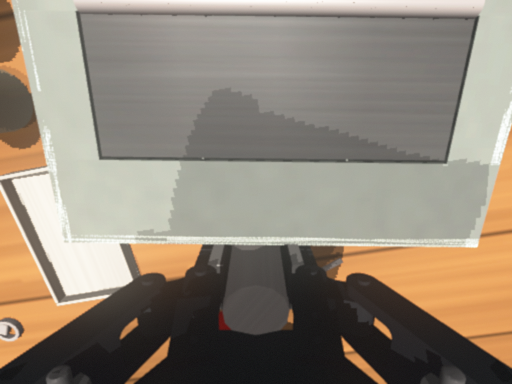

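```bash
python3 -m creep '[[[-8,0,0],0],[[-20,0,-5],0],[[-10,-10,0],-3],[[0,-30,0],-6],[[0,-30,0],0],[[0,0,0],0]]'; python3 - <<'E'
from h import *
go(.5275,.0125,.12,0)
print(toolT(observe())[:3,2])
E
```

```text
time_s: 10.02
tool_pos: [0.4958, -0.1185, 0.1653]
orientation: [-0.001, 1.0, -0.0, -0.004]
ft_force: [-1.0, -0.6, -4.9]
width: 0.0264
t 10.03 pos [ 0.4958 -0.1185  0.1653] yaw -0.05 w 26.4 F [-1.04 -0.57 -4.87] Tq [-0.016 -0.01  -0.022]
shift mm (tool) [  31.9 -130.9   45.4] turn -0.1
[-0.00720806  0.00259917 -0.99997064]
```

```bash
python3 -m creep '[[[5,-30,0],0],[[10,-35,10],0],[[10,-35,10],0],[[7,-28,10],0],[[0,0,0],0]]'; python3 - <<'E'
from h import *
go(.5275,.0125,.10,0)
c=cam('side'); cv2.imwrite('pics/s6.png',cv2.resize(c['bgr'][100:280,170:340],None,fx=3.3,fy=3.3))
E
```

```text
time_s: 10.65
tool_pos: [0.5327, 0.0109, 0.1365]
orientation: [-0.001, 1.0, -0.001, 0.002]
ft_force: [-0.0, -0.5, -5.7]
width: 0.0266
t 10.65 pos [0.5327 0.0109 0.1365] yaw -0.13 w 26.6 F [-0.02 -0.5  -5.67] Tq [ 0.008  0.047 -0.067]
shift mm (tool) [-5.3 -1.6 36.5] turn -0.1
```

View pics/s6.png

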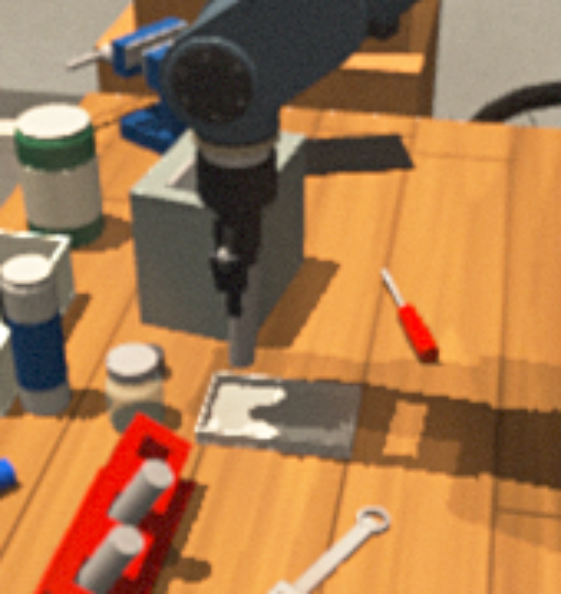

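The pin hangs vertically over the far half of the tray. Lowering.

```bash
python3 -m creep '[[[-5,-2,20],0],[[0,0,20],0],[[0,0,12],0],[[0,0,5],0],[[0,0,0],0]]'; python3 - <<'E'
from h import *
go(.5275,.0125,.072,0)
E
```

```text
time_s: 11.32
tool_pos: [0.5304, 0.0078, 0.0809]
orientation: [0.0, 1.0, -0.003, 0.005]
ft_force: [0.2, 0.3, -5.2]
width: 0.0271
t 11.32 pos [0.5304 0.0078 0.0809] yaw -0.36 w 27.1 F [ 0.21  0.33 -5.21] Tq [ 0.003 -0.006 -0.059]
shift mm (tool) [-3.  -4.6  8.9] turn -0.4
```

```bash
python3 -m creep '[[[-3,-4,4],0],[[0,0,3],0],[[0,0,2],0]]'; python3 -c "
from h import *
go(.5275,.0125,.07)"
```

```text
time_s: 11.7
tool_pos: [0.5281, 0.0121, 0.0726]
orientation: [0.0, 1.0, -0.003, 0.007]
ft_force: [-0.1, 0.1, -5.4]
width: 0.0268
t 11.7 pos [0.5281 0.0121 0.0726] yaw -0.35 w 26.8 F [-0.11  0.09 -5.41] Tq [0.035 0.027 0.043]
shift mm (tool) [-0.6 -0.4  2.6] turn None
```

```bash
python3 -m creep '[[[0,0,2],0],[[0,0,2],0]]'; python3 -m creep '[[[0,0,2],0],[[0,0,1],0]]'
```

```text
time_s: 11.95
tool_pos: [0.5293, 0.0121, 0.0698]
orientation: [0.0, 1.0, -0.003, 0.008]
ft_force: [-4.6, 0.0, 25.5]
width: 0.0266
time_s: 12.2
tool_pos: [0.5311, 0.012, 0.0696]
orientation: [0.0, 1.0, -0.003, 0.01]
ft_force: [-3.2, 2.2, 4.4]
width: 0.027
```

```bash
python3 -m creep '[[[0,0,0],0],[[0,0,0],0],[[0,0,0],0]]' 0.2; python3 -m creep '[[[0,0,-10],0],[[0,0,-30],0],[[0,0,-50],0],[[0,0,-30],0],[[0,0,0],0]]'; python3 - <<'E'
from h import *
go(.5653,.2387,.18,-2.6)
print(toolT(observe())[:3,2])
c=cam('side'); cv2.imwrite('pics/s7.png',cv2.resize(c['bgr'][100:280,170:340],None,fx=3.3,fy=3.3))
c=cam('wrist'); cv2.imwrite('pics/w7.png',c['bgr'])
E
```

```text
time_s: 12.58
tool_pos: [0.5322, 0.0119, 0.0705]
orientation: [0.0, 1.0, -0.003, 0.011]
ft_force: [-0.1, -0.4, 0.9]
width: 0.0514
time_s: 13.2
tool_pos: [0.5295, 0.012, 0.1963]
orientation: [0.001, 1.0, -0.003, 0.012]
ft_force: [-0.3, -0.1, 0.1]
width: 0.0514
t 13.2 pos [0.5295 0.012  0.1963] yaw -0.35 w 51.4 F [-0.28 -0.11  0.13] Tq [ 0.012 -0.027  0.003]
shift mm (tool) [  34.1 -227.    16.8] turn 2.3
[ 0.02316654 -0.00113848 -0.99973097]
```

View pics/s7.png

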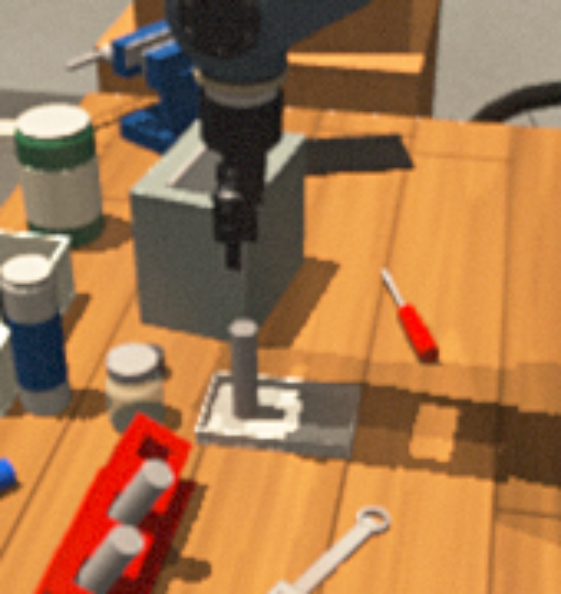

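View pics/w7.png

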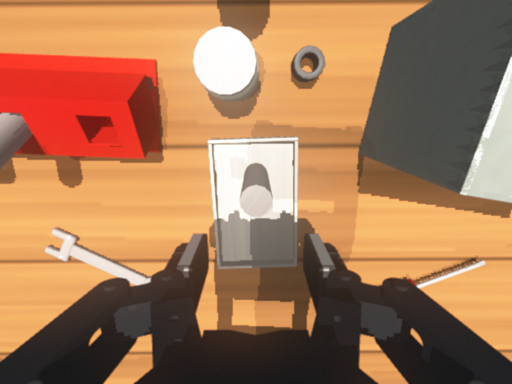

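Pin 1 stands upright in the tray (wrist 256,195). Its weight was about 5.3 N against 0.1 N empty. On to the middle pin.

```bash
python3 -m creep '[[[5,-30,0],2.3],[[9,-50,0],0],[[9,-50,0],0],[[9,-50,0],0],[[4,-45,0],0],[[0,0,0],0]]' 0.3; python3 -c "
from h import *
go(.5688,.2387,.079,-2.6)"
```

```text
time_s: 14.05
tool_pos: [0.5717, 0.2409, 0.1844]
orientation: [0.002, 1.0, -0.025, 0.003]
ft_force: [0.3, -1.0, -0.6]
width: 0.0556
t 14.05 pos [0.5717 0.2409 0.1844] yaw -2.86 w 55.6 F [ 0.34 -0.98 -0.58] Tq [-0.026  0.029 -0.025]
shift mm (tool) [ -3.4   2.  105.3] turn -0.3
```

```bash
python3 -m creep '[[[-3,2,20],0],[[0,0,25],0],[[0,0,20],0],[[0,0,0],0]]'; python3 -c "
from h import *
go(.5688,.2387,.079,-2.6)"
```

```text
time_s: 14.55
tool_pos: [0.5664, 0.2355, 0.1126]
orientation: [0.004, 1.0, -0.025, -0.001]
ft_force: [0.4, 0.3, 0.8]
width: 0.0554
t 14.55 pos [0.5664 0.2355 0.1126] yaw -2.9 w 55.4 F [0.38 0.29 0.82] Tq [ 0.077 -0.027 -0.048]
shift mm (tool) [ 2.3 -3.6 33.6] turn -0.3
```

```bash
python3 -m creep '[[[2,-3,15],0],[[0,-1,12],0],[[0,0,4],0],[[0,0,0],0]]'; python3 -c "
from h import *
go(.5688,.2387,.079,-2.6)"
```

```text
time_s: 15.05
tool_pos: [0.569, 0.2388, 0.0802]
orientation: [0.004, 1.0, -0.026, -0.001]
ft_force: [1.0, -0.6, -0.3]
width: 0.0553
t 15.05 pos [0.569  0.2388 0.0802] yaw -2.94 w 55.3 F [ 1.02 -0.62 -0.32] Tq [-0.012 -0.018  0.001]
shift mm (tool) [-0.2  0.1  1.2] turn -0.3
```

```bash
python3 -m creep '[[[0,0,1],0],[[0,0,0],0],[[0,0,0],0],[[0,0,0],0]]' -1; python3 -m creep '[[[-4,0,-7],0],[[-8,0,-14],0],[[-8,0,-14],0],[[-8,0,-14],0],[[-6,0,-12],0],[[0,0,-20],0],[[0,0,-15],0],[[0,0,0],0]]';python3 -m creep '[[[0,0,0],0],[[0,0,0],0]]'; python3 -c "
from h import *
go(.4665,-.1925,.16,-9.8)"
```

```text
time_s: 15.55
tool_pos: [0.5692, 0.2389, 0.08]
orientation: [0.003, 1.0, -0.026, -0.0]
ft_force: [-0.0, 0.6, -1.5]
width: 0.0265
time_s: 16.55
tool_pos: [0.5321, 0.2417, 0.1839]
orientation: [0.003, 1.0, -0.025, 0.001]
ft_force: [-0.2, -0.7, -1.7]
width: 0.0267
time_s: 16.8
tool_pos: [0.5316, 0.2415, 0.1827]
orientation: [0.003, 1.0, -0.025, -0.0]
ft_force: [0.4, -0.4, -1.8]
width: 0.0268
t 16.8 pos [0.5316 0.2415 0.1827] yaw -2.91 w 26.8 F [ 0.42 -0.38 -1.76] Tq [ 0.018 -0.017 -0.008]
shift mm (tool) [-42.9 436.6  25.7] turn 6.9
```

−1.8 N: the middle pin is hollow. Carrying it high over the tray pin to the box wall to straighten it, then into the slot.

```bash
python3 -m creep '[[[-6,30,-15],3.5],[[-6,50,-15],3.4],[[-6,54,-4],0],[[0,54,0],0],[[0,54,0],0],[[0,54,0],0],[[0,54,0],0],[[0,54,0],0]]'; python3 -c "
from h import *
go(.4665,-.1925,.16,-9.8)"
```

```text
time_s: 17.8
tool_pos: [0.447, -0.1642, 0.2169]
orientation: [0.004, 0.996, -0.085, -0.002]
ft_force: [-0.2, 0.6, -2.4]
width: 0.0269
t 17.8 pos [ 0.447  -0.1642  0.2169] yaw -9.74 w 26.9 F [-0.16  0.56 -2.39] Tq [ 0.037 -0.04   0.028]
shift mm (tool) [24.3 24.1 57. ] turn 0.1
```

```bash
python3 -m creep '[[[8,12,28],0],[[8,12,28],0],[[8,0,0],0],[[8,0,0],0],[[8,0,0],0],[[8,0,0],0],[[8,0,0],0]]'; python3 -c "
from h import *
go(.5217,-.2020,.16,-9.8)"
```

```text
time_s: 18.68
tool_pos: [0.4965, -0.2001, 0.1611]
orientation: [0.003, 0.996, -0.086, -0.007]
ft_force: [-8.2, 3.7, 3.7]
width: 0.0265
t 18.68 pos [ 0.4965 -0.2001  0.1611] yaw -9.91 w 26.5 F [-8.2   3.68  3.66] Tq [0.738 1.98  0.097]
shift mm (tool) [25.2 -2.4  0.8] turn -0.1
```

```bash
python3 -m creep '[[[8,0,0],0],[[8,0,0],0],[[7,0,0],0],[[5,0,0],0]]'; python3 - <<'E'
from h import *
go(.5217,-.2020,.16,-9.8)
c=cam('side'); cv2.imwrite('pics/s8.png',cv2.resize(c['bgr'][100:280,170:340],None,fx=3.3,fy=3.3))
E
```

```text
time_s: 19.18
tool_pos: [0.5219, -0.2016, 0.1625]
orientation: [0.002, 0.996, -0.084, -0.013]
ft_force: [-6.8, 1.9, 0.1]
width: 0.0267
t 19.18 pos [ 0.5219 -0.2016  0.1625] yaw -9.69 w 26.7 F [-6.77  1.88  0.12] Tq [0.577 1.243 0.058]
shift mm (tool) [-0.   0.4  2.5] turn 0.1
```

View pics/s8.png

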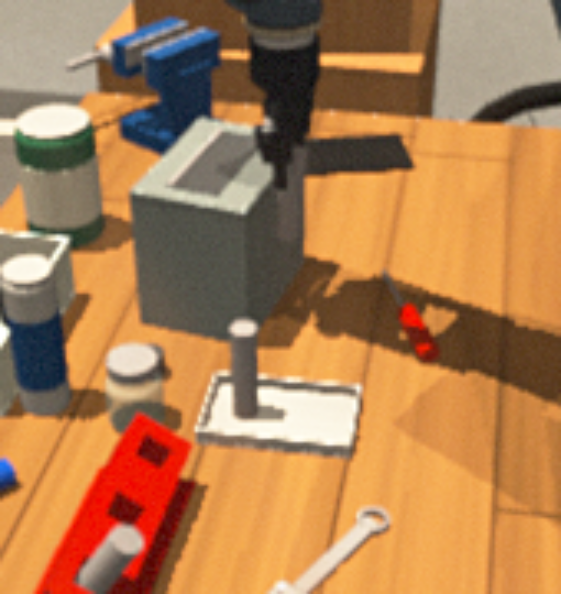

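```bash
python3 -m creep '[[[4,0,0],0],[[2,0,0],0],[[-10,0,0],0],[[-10,0,-20],0],[[0,0,-45],0],[[0,0,-40],0],[[0,0,0],0]]'; python3 - <<'E'
from h import *
go(.5946,-.2146,.265,-9.8);print(toolT(observe())[:3,2])
c=cam('side'); cv2.imwrite('pics/s9.png',cv2.resize(c['bgr'][80:260,170:340],None,fx=3.3,fy=3.3))
E
```

```text
time_s: 20.1
tool_pos: [0.5096, -0.1955, 0.2746]
orientation: [0.002, 0.997, -0.082, -0.016]
ft_force: [0.5, 0.4, -2.4]
width: 0.0265
t 20.1 pos [ 0.5096 -0.1955  0.2746] yaw -9.42 w 26.5 F [ 0.52  0.35 -2.4 ] Tq [-0.009 -0.009 -0.008]
shift mm (tool) [87.3  4.9  7. ] turn 0.4
[-0.03208526 -0.00222641 -0.99948266]
```

View pics/s9.png

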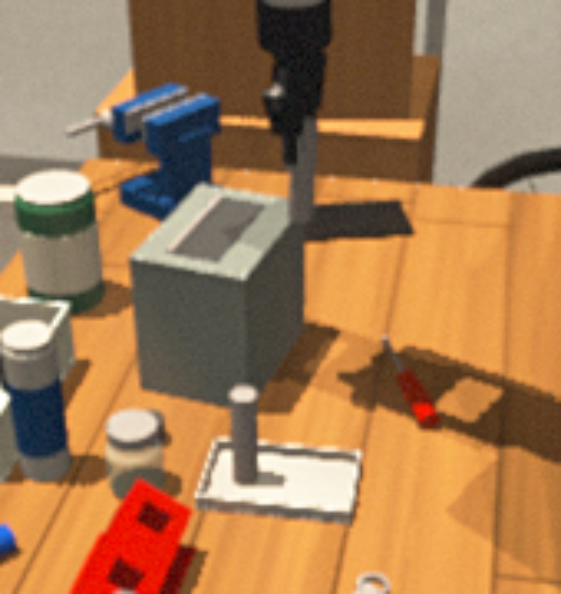

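```bash
python3 -m creep '[[[20,1,0],0.4],[[30,2,0],0],[[25,1,0],0],[[10,0,0],0],[[0,0,0],0],[[0,0,0],0]]'; python3 - <<'E'
from h import *
go(.5946,-.2146,.26,-9.8);print(toolT(observe())[:3,2])
c=cam('side'); cv2.imwrite('pics/s10.png',cv2.resize(c['bgr'][80:230,180:300],None,fx=4,fy=4))
c=cam('wrist'); cv2.imwrite('pics/w10.png',c['bgr'])
E
```

```text
time_s: 20.9
tool_pos: [0.5912, -0.2114, 0.2633]
orientation: [0.0, 0.996, -0.085, -0.022]
ft_force: [-0.1, 0.8, -2.2]
width: 0.0267
t 20.9 pos [ 0.5912 -0.2114  0.2633] yaw -9.75 w 26.7 F [-0.1   0.78 -2.25] Tq [ 0.045  0.023 -0.014]
shift mm (tool) [4.  2.6 3.2] turn 0.1
[-0.04300813  0.00308382 -0.99906996]
```

View pics/s10.png

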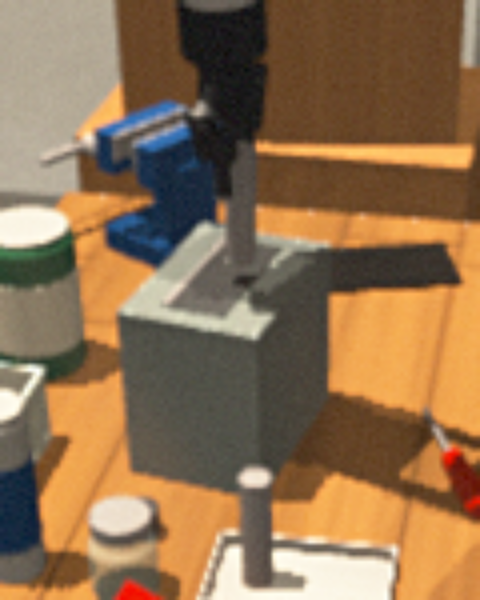

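View pics/w10.png

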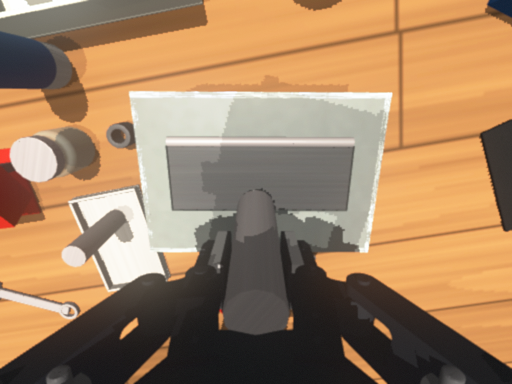

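```bash
cat > held.py <<'E'
# pose of the pin in the hand: axis lower end b, dir u ; fit masks side+wrist
from h import *
import io,contextlib
with contextlib.redirect_stdout(io.StringIO()): import fit
from scipy.optimize import minimize
def run():
    s=observe(); T=toolT(s); tp=np.array(s['tool_pos'])
    cw=cam('wrist'); cw['pose']=T@cw['hand_eye']; rw=regions_of('wrist','pin_a')
    cs=cam('side'); rs=regions_of('side','pin_a')
    def P(q):
        tx,ty=q[2],q[3]; u=np.array([tx,ty,1.]); u/=np.linalg.norm(u)
        v=np.cross([0,1,0],u); v/=np.linalg.norm(v); w=np.cross(u,v)
        b=tp+np.array([q[0],q[1],-0.069]) ; t=np.linspace(0,6.28,40)
        return np.vstack([b+u*L+.014*(np.cos(t)[:,None]*v+np.sin(t)[:,None]*w) for L in(0,.11)])
    sel=[]
    for n,c,r in(('w',cw,rw),('s',cs,rs)):
        m=proj(c,P([0,0,0,0])).mean(0)
        for d in r:
            if np.hypot(*(np.array(d['bbox'][:2])-m))<40 and c['image'][d['region']].mean(0).ptp()<40 if hasattr(np.ndarray,'ptp') else np.hypot(*(np.array(d['bbox'][:2])-m))<40:
                sel.append((n,c,fit.up(d['region']))); print(n,d['conf'],d['bbox']); break
        else: print(n,'none',m,[(round(d['conf'],2),d['bbox']) for d in r])
    for n,c,M in sel:
        print(n,'iou vertical',fit.iou(fit.hullmask(c,P([0,0,0,0])),M))
    v=cw['bgr'].copy(); cv2.polylines(v,[cv2.convexHull(proj(cw,P([0,0,0,0])).astype(np.float32)).astype(int)],True,(0,255,0),1); cv2.imwrite('pics/hw.png',v)
    v=cs['bgr'].copy(); v=cv2.resize(v,None,fx=4,fy=4); cv2.polylines(v,[(4*cv2.convexHull(proj(cs,P([0,0,0,0])).astype(np.float32))).astype(int)],True,(0,255,0),1)
    m=(4*proj(cs,P([0,0,0,0])).mean(0)).astype(int); cv2.imwrite('pics/hs.png',v[max(0,m[1]-250):m[1]+250,max(0,m[0]-250):m[0]+250])
run()
E
python3 held.py
```

```text
Traceback (most recent call last):
  File "held.py", line 27, in <module>
    run()
    ~~~^^
  File "held.py", line 19, in run
    if np.hypot(*(np.array(d['bbox'][:2])-m))<40 and c['image'][d['region']].mean(0).ptp()<40 if hasattr(np.ndarray,'ptp') else np.hypot(*(np.array(d['bbox'][:2])-m))<40:
                                                     ^^^^^^^^^^^^^^^^^^^^^^^^^^^^^^^^^^^
AttributeError: `ptp` was removed from the ndarray class in NumPy 2.0. Use np.ptp(arr, ...) instead.
```

```bash
sed -i "s/if np.hypot.*$/if np.hypot(*(np.array(d['bbox'][:2])-m))<40:/" held.py; python3 held.py
```

```text
w 0.67 [255.6, 263.1, 67.1, 148.5]
s 0.72 [239.6, 130.7, 11.7, 30.3]
w iou vertical 0.7898669232002565
s iou vertical 0.5469953775038521
```

View pics/hw.png

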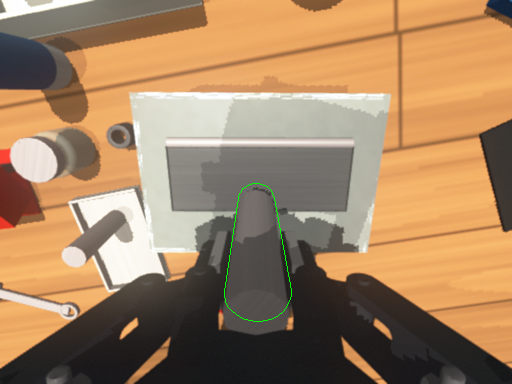

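View pics/hs.png

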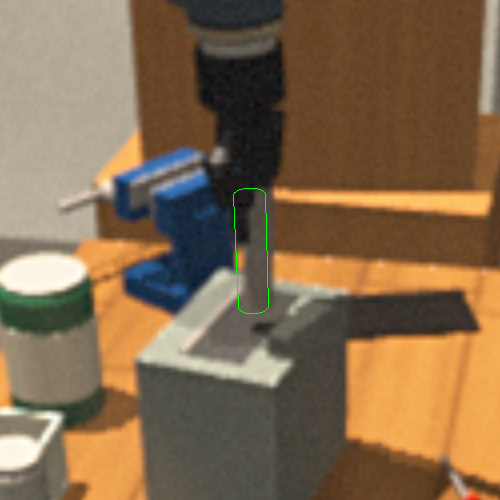

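```bash
python3 -m creep '[[[8,2,0],0],[[1,0,5],0],[[1,0,10],0],[[0,0,0],0]]'; python3 -c "
from h import *
go(.599,-.2155,.131,-9.8);print(toolT(observe())[:3,2])"
```

```text
time_s: 21.9
tool_pos: [0.6013, -0.2155, 0.2467]
orientation: [0.0, 0.996, -0.085, -0.021]
ft_force: [0.5, 0.1, -1.7]
width: 0.0268
t 21.9 pos [ 0.6013 -0.2155  0.2467] yaw -9.75 w 26.8 F [ 0.54  0.09 -1.74] Tq [-0.028 -0.013  0.016]
shift mm (tool) [ 2.600e+00 -1.000e-01  1.156e+02] turn 0.0
[-0.04281666  0.00298057 -0.9990785 ]
```

```bash
python3 -m creep '[[[0,0,10],0],[[0,0,14],0],[[0,0,14],0]]'; python3 -c "
from h import *
go(.599,-.2155,.131,-9.8);print(toolT(observe())[:3,2])"
```

```text
time_s: 22.28
tool_pos: [0.6014, -0.2162, 0.2109]
orientation: [0.002, 0.996, -0.085, -0.018]
ft_force: [-2.9, 1.4, 5.8]
width: 0.0269
t 22.27 pos [ 0.6014 -0.2162  0.2109] yaw -9.75 w 26.9 F [-2.88  1.4   5.81] Tq [ 0.169  0.721 -0.039]
shift mm (tool) [ 0.4 -0.8 80. ] turn 0.0
[-3.58479810e-02 -2.08108581e-04 -9.99357233e-01]
```

Flap is opening (≈8 N push). Continuing down.

```bash
python3 -m creep '[[[0,0,20],0],[[0,0,20],0],[[0,0,16],0],[[0,0,10],0],[[0,0,0],0]]'; python3 - <<'E'
from h import *
go(.599,-.2155,.131,-9.8);print(toolT(observe())[:3,2])
c=cam('wrist'); cv2.imwrite('pics/w11.png',c['bgr'])
E
```

```text
time_s: 22.9
tool_pos: [0.5955, -0.2154, 0.1403]
orientation: [0.001, 0.996, -0.085, -0.022]
ft_force: [-4.2, -0.1, -6.7]
width: 0.0268
t 22.9 pos [ 0.5955 -0.2154  0.1403] yaw -9.75 w 26.8 F [-4.23 -0.08 -6.67] Tq [ 0.032  0.849 -0.016]
shift mm (tool) [ 3.8 -0.5  9.1] turn 0.1
[-0.04367156  0.00196958 -0.999044  ]
```

View pics/w11.png

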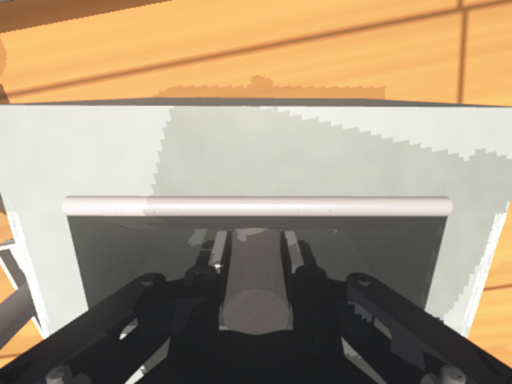

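```bash
python3 -m creep '[[[4,0,8],0],[[1,0,6],0],[[0,0,0],0]]'; python3 -c "
from h import *
go(.599,-.2155,.127,-9.8)"
```

```text
time_s: 23.32
tool_pos: [0.6012, -0.2167, 0.1278]
orientation: [0.001, 0.996, -0.085, -0.02]
ft_force: [-4.9, 1.1, -3.5]
width: 0.0263
t 23.32 pos [ 0.6012 -0.2167  0.1278] yaw -9.75 w 26.3 F [-4.9   1.14 -3.54] Tq [ 0.136  0.948 -0.014]
shift mm (tool) [-2.3 -0.8  0.9] turn 0.0
```

```bash
python3 -m creep '[[[0,0,0],0],[[0,0,0],0],[[0,0,0],0],[[0,0,0],0],[[0,0,0],0],[[0,0,0],0]]' 0.3; python3 - <<'E'
from h import *
go(.599,-.2155,.127,-9.8)
c=cam('wrist'); cv2.imwrite('pics/w12.png',c['bgr'])
E
```

```text
time_s: 24.08
tool_pos: [0.5994, -0.216, 0.1287]
orientation: [0.001, 0.996, -0.085, -0.022]
ft_force: [-6.1, 0.2, 0.8]
width: 0.0553
t 24.07 pos [ 0.5994 -0.216   0.1287] yaw -9.76 w 55.3 F [-6.08  0.17  0.8 ] Tq [ 0.085  0.856 -0.078]
shift mm (tool) [-0.4 -0.4  1.7] turn 0.0
```

View pics/w12.png

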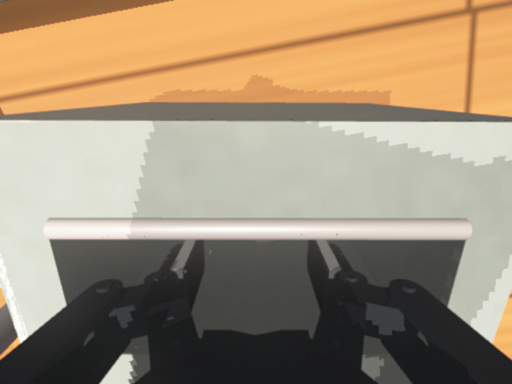

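The pin has dropped (gap between the pads is empty). Retracting.

```bash
python3 -m creep '[[[-1,0,-20],0],[[-2,0,-30],0],[[-2,0,-40],0],[[0,0,-30],0],[[0,0,0],0]]'; python3 - <<'E'
from h import *
go(.5725,.3186,.20,-2.6);print(toolT(observe())[:3,2])
c=cam('wrist'); cv2.imwrite('pics/w13.png',c['bgr'])
c=cam('side'); cv2.imwrite('pics/s13.png',cv2.resize(c['bgr'][80:260,170:340],None,fx=3.3,fy=3.3))
E
```

```text
time_s: 24.75
tool_pos: [0.6009, -0.2156, 0.2544]
orientation: [0.001, 0.996, -0.085, -0.02]
ft_force: [-0.1, -0.4, 0.1]
width: 0.0555
t 24.75 pos [ 0.6009 -0.2156  0.2544] yaw -9.76 w 55.5 F [-0.1  -0.4   0.05] Tq [-0.009 -0.042  0.033]
shift mm (tool) [-116.3 -522.    56.1] turn -7.2
[-0.0400541   0.00102587 -0.99919699]
```

View pics/w13.png

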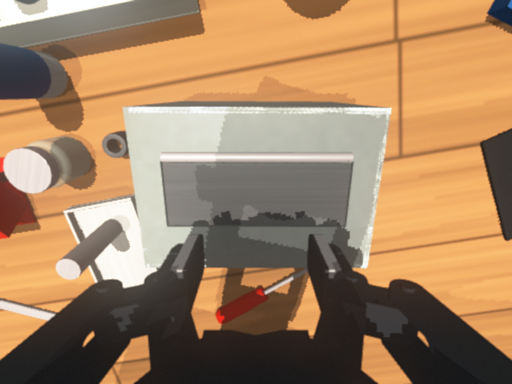

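View pics/s13.png

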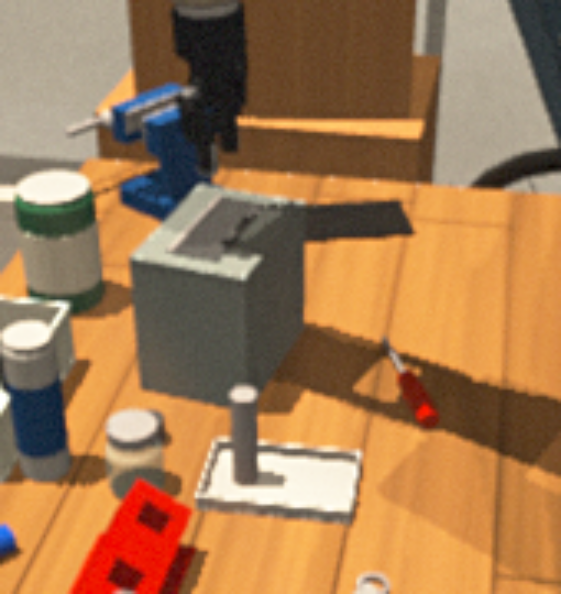

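The flap is shut flush (wrist 256,190) and the hollow pin is inside. Now the third pin.

```bash
python3 -m creep '[[[-10,-40,0],-3.6],[[-10,-56,0],-3.6],[[-6,-58,0],0],[[-6,-58,0],0],[[-6,-58,0],0],[[-6,-58,0],0],[[-4,-58,0],0],[[-4,-58,0],0]]'; python3 -c "
from h import *
go(.5725,.3186,.19,-2.6);print(toolT(observe())[:3,2])"
```

```text
time_s: 25.85
tool_pos: [0.572, 0.2418, 0.2431]
orientation: [-0.001, 0.999, -0.023, -0.028]
ft_force: [1.1, -1.0, 0.7]
width: 0.0558
t 25.85 pos [0.572  0.2418 0.2431] yaw -2.69 w 55.8 F [ 1.13 -1.    0.66] Tq [ 0.028 -0.041  0.007]
shift mm (tool) [ -0.1 -76.6  53.3] turn -0.1
[-0.05623704  0.00384805 -0.99841003]
```

```bash
python3 -m creep '[[[0,-40,10],0],[[0,-37,20],0],[[0,0,15],0],[[0,0,0],0]]'; python3 -c "
from h import *
go(.5725,.3186,.079,-2.6);print(toolT(observe())[:3,2])"
```

```text
time_s: 26.35
tool_pos: [0.5703, 0.3247, 0.1912]
orientation: [-0.0, 0.999, -0.021, -0.031]
ft_force: [0.6, -0.4, 0.0]
width: 0.0557
t 26.35 pos [0.5703 0.3247 0.1912] yaw -2.43 w 55.7 F [ 0.57 -0.44  0.01] Tq [-0.036 -0.032  0.029]
shift mm (tool) [  9.4   5.8 111.8] turn 0.2
[-0.06163247  0.00153046 -0.99809774]
```

```bash
python3 -m creep '[[[2,6,20],0],[[2,0,25],0],[[2,0,25],0],[[1,0,0],0],[[0,0,0],0]]'; python3 -c "
from h import *
go(.5725,.3186,.079,-2.6);print(toolT(observe())[:3,2])"
```

```text
time_s: 26.98
tool_pos: [0.5752, 0.3142, 0.1222]
orientation: [-0.001, 0.999, -0.024, -0.029]
ft_force: [0.4, 0.0, -0.4]
width: 0.0554
t 26.98 pos [0.5752 0.3142 0.1222] yaw -2.71 w 55.4 F [ 0.38  0.01 -0.41] Tq [ 0.054 -0.049  0.003]
shift mm (tool) [-0.4 -4.2 43.3] turn -0.1
[-0.05833128  0.0029393  -0.99829295]
```

```bash
python3 -m creep '[[[0,-4,20],0],[[0,0,14],0],[[0,0,6],0],[[0,0,0],0]]'; python3 -c "
from h import *
go(.5725,.3186,.079,-2.6);print(toolT(observe())[:3,2])"
```

```text
time_s: 27.48
tool_pos: [0.5734, 0.3187, 0.081]
orientation: [-0.001, 0.999, -0.024, -0.028]
ft_force: [0.8, 0.4, 0.7]
width: 0.0555
t 27.48 pos [0.5734 0.3187 0.081 ] yaw -2.71 w 55.5 F [0.78 0.44 0.72] Tq [ 0.003 -0.021 -0.02 ]
shift mm (tool) [-0.8  0.1  2. ] turn -0.1
[-0.0566783   0.00368786 -0.99838568]
```

```bash
python3 -m creep '[[[-1,0,2],0],[[0,0,0],0],[[0,0,0],0],[[0,0,0],0]]' -1; python3 -m creep '[[[-4,0,-7],0],[[-9,0,-14],0],[[-9,0,-14],0],[[-9,0,-14],0],[[-7,0,-12],0],[[0,0,-20],0],[[0,0,-15],0],[[0,0,0],0]]';python3 -m creep '[[[0,0,-10],0],[[0,0,0],0]]'; python3 -c "
from h import *
go(.4665,-.1925,.21,-9.8)"
```

```text
time_s: 27.98
tool_pos: [0.5723, 0.3188, 0.0794]
orientation: [-0.001, 0.999, -0.024, -0.028]
ft_force: [0.4, 0.1, -1.9]
width: 0.0271
time_s: 28.98
tool_pos: [0.536, 0.3204, 0.1847]
orientation: [-0.001, 0.999, -0.023, -0.028]
ft_force: [-0.2, 0.2, -5.4]
width: 0.0267
time_s: 29.22
tool_pos: [0.5362, 0.3202, 0.1945]
orientation: [-0.001, 0.999, -0.023, -0.029]
ft_force: [-0.1, 0.2, -5.4]
width: 0.0267
t 29.23 pos [0.5362 0.3202 0.1945] yaw -2.69 w 26.7 F [-0.05  0.15 -5.4 ] Tq [ 0.005 -0.007  0.006]
shift mm (tool) [-46.4 515.4 -13.2] turn 7.1
```

Third pin −5.4 N: solid. The moment suggests it may have swung, so I'll look.

```bash
python3 - <<'E'
from h import *
c=cam('wrist'); cv2.imwrite('pics/w14.png',c['bgr'])
c=cam('side'); cv2.imwrite('pics/s14.png',cv2.resize(c['bgr'][180:350,130:300],None,fx=3.3,fy=3.3))
E
```

```text
(no output)
```

View pics/w14.png

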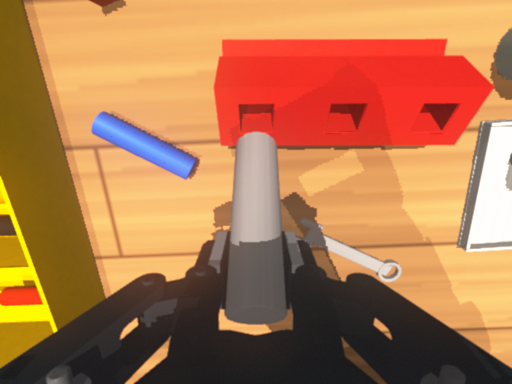

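View pics/s14.png

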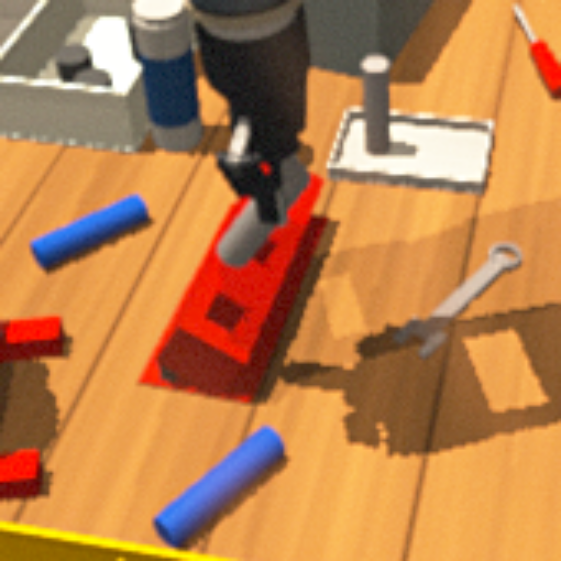

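Still leaning about 30° with the lower end away. Same straightening at the box wall.

```bash
python3 -m creep '[[[-10,30,-12],3.6],[[-10,50,-8],3.5],[[-8,56,0],0],[[-6,58,0],0],[[-6,58,0],0],[[-4,58,0],0],[[-4,58,0],0],[[-4,58,0],0]]'; python3 -c "
from h import *
go(.4665,-.1925,.16,-9.8);print(toolT(observe())[:3,2])"
```

```text
time_s: 30.32
tool_pos: [0.4145, -0.1027, 0.2174]
orientation: [0.002, 0.996, -0.084, -0.03]
ft_force: [2.1, -1.1, -6.0]
width: 0.0265
t 30.32 pos [ 0.4145 -0.1027  0.2174] yaw -9.71 w 26.5 F [ 2.06 -1.08 -5.97] Tq [ 0.    -0.128 -0.008]
shift mm (tool) [69.8 79.2 54.1] turn 0.1
[-0.06101205  0.00110819 -0.99813641]
```

```bash
python3 -m creep '[[[15,25,10],0],[[20,35,20],0],[[15,20,20],0],[[10,0,4],0],[[8,0,0],0],[[8,0,0],0],[[0,0,0],0]]'; python3 -c "
from h import *
go(.5217,-.2020,.16,-9.8);print(toolT(observe())[:3,2])"
```

```text
time_s: 31.2
tool_pos: [0.4733, -0.1995, 0.1589]
orientation: [0.002, 0.996, -0.087, -0.03]
ft_force: [-0.9, -0.2, -5.4]
width: 0.0268
t 31.2 pos [ 0.4733 -0.1995  0.1589] yaw -9.97 w 26.8 F [-0.88 -0.21 -5.41] Tq [0.003 0.005 0.051]
shift mm (tool) [48.  -5.9 -4. ] turn -0.2
[-0.05966942  0.00108335 -0.99821761]
```

```bash
python3 -m creep '[[[8,-3,-1],0],[[8,-2,-1],0],[[8,0,0],0],[[8,0,0],0],[[8,0,0],0],[[6,0,0],0],[[4,0,0],0]]'; python3 -c "
from h import *
go(.5217,-.2020,.16,-9.8);print(toolT(observe())[:3,2])"
```

```text
time_s: 32.08
tool_pos: [0.518, -0.1986, 0.1576]
orientation: [-0.0, 0.996, -0.085, -0.041]
ft_force: [-8.5, 1.6, 0.5]
width: 0.0266
t 32.08 pos [ 0.518  -0.1986  0.1576] yaw -9.8 w 26.6 F [-8.52  1.57  0.5 ] Tq [ 0.44   1.876 -0.032]
shift mm (tool) [ 4.   2.7 -2.7] turn -0.0
[-0.08218456  0.00724847 -0.99659077]
```

```bash
python3 -m creep '[[[5,0,0],0],[[4,0,0],0]]'; python3 - <<'E'
from h import *
go(.5217,-.2020,.16,-9.8);print(toolT(observe())[:3,2])
c=cam('side'); cv2.imwrite('pics/s15.png',cv2.resize(c['bgr'][100:280,170:340],None,fx=3.3,fy=3.3))
E
```

```text
time_s: 32.33
tool_pos: [0.5242, -0.1988, 0.1569]
orientation: [-0.001, 0.995, -0.085, -0.046]
ft_force: [-22.9, 0.3, 9.2]
width: 0.0264
t 32.33 pos [ 0.5242 -0.1988  0.1569] yaw -9.76 w 26.4 F [-22.87   0.32   9.24] Tq [ 0.11   4.034 -0.113]
shift mm (tool) [-2.2  3.6 -2.9] turn 0.0
[-0.09166759  0.00963513 -0.99574305]
```

View pics/s15.png

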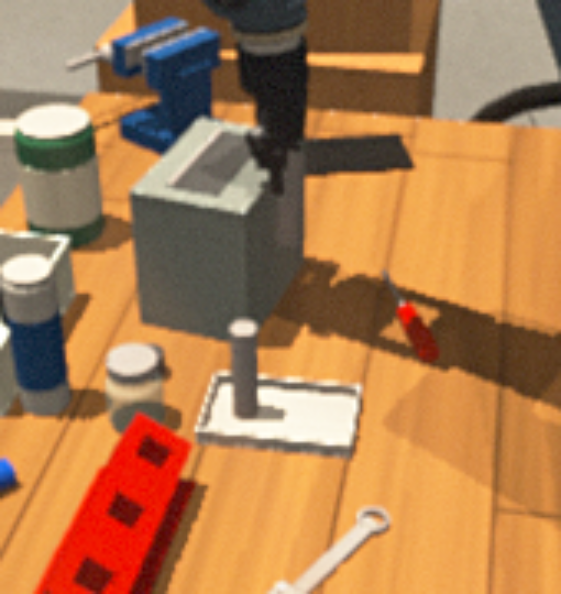

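```bash
python3 -m creep '[[[-8,0,0],0],[[-20,0,0],0],[[-15,-10,0],-3],[[-10,-30,0],-6],[[0,-40,0],0],[[0,-40,0],0],[[0,0,0],0]]'; python3 -c "
from h import *
go(.4555,.0125,.12,0);print(toolT(observe())[:3,2])"
```

```text
time_s: 33.25
tool_pos: [0.4778, -0.066, 0.1645]
orientation: [-0.004, 0.999, -0.004, -0.043]
ft_force: [0.1, -0.5, -5.0]
width: 0.0264
t 33.25 pos [ 0.4778 -0.066   0.1645] yaw -0.44 w 26.4 F [ 0.06 -0.46 -4.98] Tq [-0.016 -0.164 -0.03 ]
shift mm (tool) [-19.  -77.9  46.9] turn -0.4
[-0.0855561   0.00838556 -0.99629807]
```

```bash
python3 -m creep '[[[-9,-35,0],0],[[-8,-35,10],0],[[-1,-7,15],0],[[0,0,10],0],[[0,0,0],0]]'; python3 - <<'E'
from h import *
go(.4555,.0125,.085,0);print(toolT(observe())[:3,2])
c=cam('side'); cv2.imwrite('pics/s16.png',cv2.resize(c['bgr'][120:270,190:320],None,fx=4,fy=4))
E
```

```text
time_s: 33.88
tool_pos: [0.4591, 0.0122, 0.1326]
orientation: [-0.003, 0.999, -0.004, -0.039]
ft_force: [0.7, -0.4, -4.3]
width: 0.0267
t 33.88 pos [0.4591 0.0122 0.1326] yaw -0.46 w 26.7 F [ 0.73 -0.35 -4.33] Tq [-0.028 -0.159 -0.031]
shift mm (tool) [ 0.1  0.1 47.7] turn -0.5
[-0.07878891  0.00721508 -0.99686521]
```

View pics/s16.png

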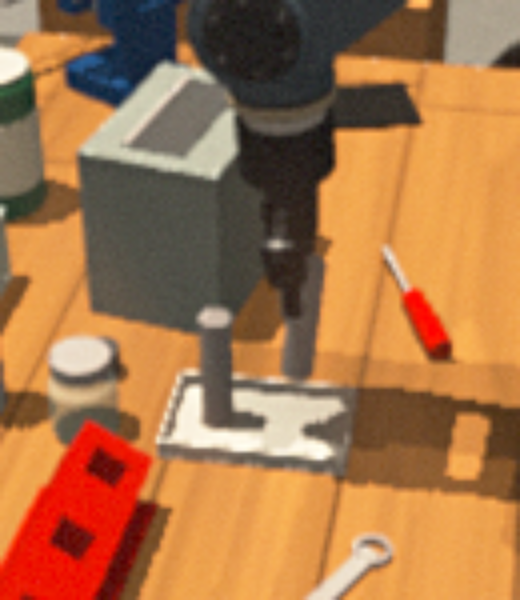

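```bash
cat > tilt.py <<'E'
from h import *
s=observe(); tp=np.array(s['tool_pos'])
c=cam('side'); rs=regions_of('side','pin_a')
for d in rs:
    cc=c['image'][d['region']].mean(0)
    if cc[2]-cc[0]>25: continue
    ys,xs=np.nonzero(d['region']); pts=np.c_[xs,ys].astype(float); m=pts.mean(0)
    w=np.linalg.svd(pts-m,full_matrices=False)[2][0]; w=w*np.sign(-w[1])
    P=unproj(c,m,.06)[0]
    # apparent angle vs tilt in x
    a=np.arctan2(w[0],-w[1])
    def app(t,X):
        q=proj(c,np.array([X-.04*np.array([np.sin(t),0,np.cos(t)]),X+.04*np.array([np.sin(t),0,np.cos(t)])])); e=q[1]-q[0]; return np.arctan2(e[0],-e[1])
    X=unproj(c,m,.06)[0]
    ts=np.linspace(-.7,.7,281); av=[app(t,X) for t in ts]
    print(round(d['conf'],2),np.round(d['bbox'],1),'area',len(pts),'app',round(a,3),'x-tilt(rad, + = top to +x)',round(ts[np.argmin(abs(np.array(av)-a))],3))
E
python3 tilt.py
```

```text
0.49 [243.2 213.8   5.1  30.5] area 210 app -0.022 x-tilt(rad, + = top to +x) -0.005
```

```bash
python3 - <<'E'
from h import *
c=cam('side'); v=cv2.resize(c['bgr'][165:225,235:295],None,fx=10,fy=10,interpolation=cv2.INTER_CUBIC)
s=observe(); tp=np.array(s['tool_pos']); 
g=tp+np.array([0,0,.019])
for t,col in ((0,(0,255,0)),(-.1,(0,255,255)),(-.2,(0,0,255))):
    u=np.array([np.sin(t),0,np.cos(t)]); 
    q=(proj(c,np.array([g-u*.088,g+u*.022]))-[235,165]+.5)*10
    cv2.line(v,tuple(q[0].astype(int)),tuple(q[1].astype(int)),col,1)
cv2.imwrite('pics/s17.png',v)
E
```

```text
(no output)
```

View pics/s17.png

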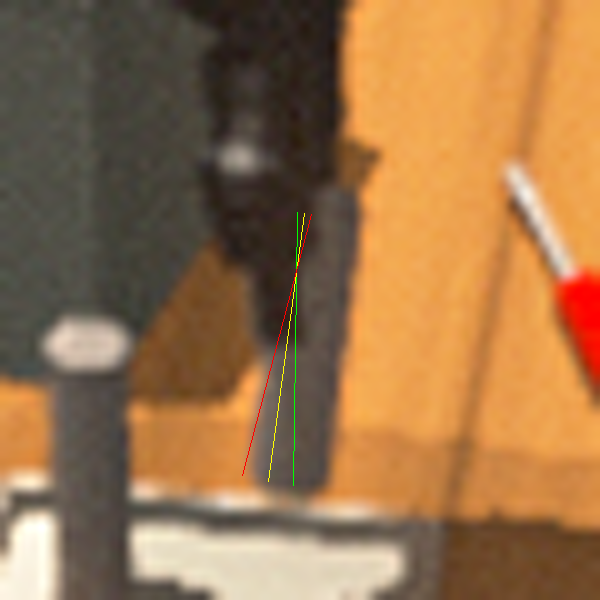

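Pin leans about 0.1 rad in the grip, well within what settles upright. Lowering to contact, then dragging the tool slightly +x to straighten it before release.

```bash
python3 -m creep '[[[2,0,20],0],[[2,0,20],0],[[1,0,8],0],[[0,0,0],0]]'; python3 -c "
from h import *
go(.4575,.0125,.074,0);print(toolT(observe())[:3,2])"
```

```text
time_s: 34.58
tool_pos: [0.4628, 0.0114, 0.0858]
orientation: [-0.003, 0.999, -0.005, -0.037]
ft_force: [0.1, 0.3, -5.0]
width: 0.0263
t 34.58 pos [0.4628 0.0114 0.0858] yaw -0.57 w 26.3 F [ 0.1   0.26 -5.02] Tq [-0.054 -0.149  0.016]
shift mm (tool) [-4.4 -1.  12.1] turn -0.6
[-0.07325467  0.00692077 -0.99728925]
```

```bash
python3 -m creep '[[[-3,-1,6],0],[[0,0,3],0],[[0,0,2],0]]'; python3 -m creep '[[[0,0,2],0],[[0,0,2],0]]';python3 -c "
from h import *
go(.4575,.0125,.070,0);print(toolT(observe())[:3,2])"
```

```text
time_s: 34.95
tool_pos: [0.4596, 0.0125, 0.0758]
orientation: [-0.003, 0.999, -0.005, -0.035]
ft_force: [-0.3, -0.8, -5.7]
width: 0.0267
time_s: 35.2
tool_pos: [0.4595, 0.0125, 0.0717]
orientation: [-0.003, 0.999, -0.005, -0.035]
ft_force: [0.6, -0.2, -5.0]
width: 0.0266
t 35.2 pos [0.4595 0.0125 0.0717] yaw -0.57 w 26.6 F [ 0.58 -0.19 -5.05] Tq [-0.034 -0.084 -0.001]
shift mm (tool) [-1.8  0.   1.9] turn -0.6
[-0.07035674  0.00673042 -0.99749919]
```

```bash
python3 -m creep '[[[0,0,2],0],[[0,0,2],0]]'; python3 -c "
from h import *
go(.4575,.0125,.070,0);print(toolT(observe())[:3,2])"
```

```text
time_s: 35.45
tool_pos: [0.4607, 0.0125, 0.0695]
orientation: [-0.003, 0.999, -0.005, -0.034]
ft_force: [-4.7, 1.3, 38.3]
width: 0.0267
t 35.45 pos [0.4607 0.0125 0.0695] yaw -0.57 w 26.7 F [-4.67  1.3  38.25] Tq [0.247 1.916 0.028]
shift mm (tool) [-3.2 -0.  -0.3] turn -0.6
[-0.06740946  0.00660527 -0.99770353]
```

Contact (38 N). Drag +x a few mm and look.

```bash
python3 -m creep '[[[4,0,0],0],[[4,0,0],0]]'; python3 - <<'E'
from h import *
go(.4575,.0125,.070,0)
c=cam('side'); cv2.imwrite('pics/s18.png',cv2.resize(c['bgr'][165:235,230:300],None,fx=8,fy=8,interpolation=cv2.INTER_CUBIC))
E
```

```text
time_s: 35.7
tool_pos: [0.4681, 0.0124, 0.0696]
orientation: [-0.003, 0.999, -0.005, -0.035]
ft_force: [-5.3, -0.6, 3.2]
width: 0.0264
t 35.7 pos [0.4681 0.0124 0.0696] yaw -0.56 w 26.4 F [-5.3  -0.59  3.23] Tq [-0.085  1.313 -0.012]
shift mm (tool) [-10.6   0.    0.4] turn -0.6
```

View pics/s18.png

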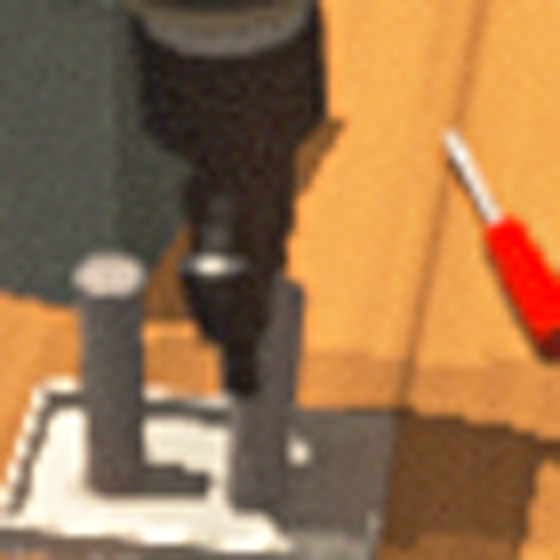

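Now nearly vertical in the near half of the tray. Releasing.

```bash
python3 -m creep '[[[0,0,0],0],[[0,0,0],0],[[0,0,0],0],[[0,0,0],0]]' 0.2; python3 - <<'E'
from h import *
c=cam('side'); cv2.imwrite('pics/s19.png',cv2.resize(c['bgr'][165:235,230:300],None,fx=8,fy=8,interpolation=cv2.INTER_CUBIC))
E
```

```text
time_s: 36.25
tool_pos: [0.4699, 0.0123, 0.0698]
orientation: [-0.003, 0.999, -0.005, -0.033]
ft_force: [-0.8, -0.2, -0.4]
width: 0.0514
```

View pics/s19.png

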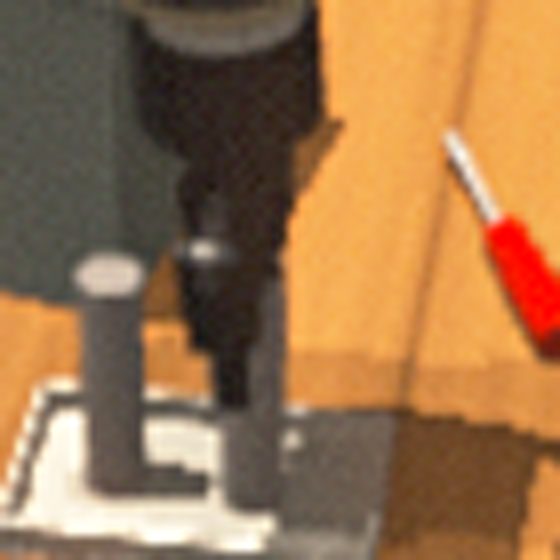

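```bash
python3 -m creep '[[[0,0,-10],0],[[-2,0,-30],0],[[-4,0,-50],0],[[-20,0,-40],0],[[-40,0,-20],0],[[-30,0,0],0],[[0,0,0],0],[[0,0,0],0]]'; python3 - <<'E'
from h import *
go(.4575,.0125,.070,0)
c=cam('side'); cv2.imwrite('pics/s20.png',cv2.resize(c['bgr'][100:290,130:310],None,fx=3.1,fy=3.1,interpolation=cv2.INTER_CUBIC))
c=cam('top'); cv2.imwrite('pics/t20.png',cv2.resize(c['bgr'][80:270,150:370],None,fx=3,fy=3,interpolation=cv2.INTER_CUBIC))
c=cam('wrist'); cv2.imwrite('pics/w20.png',c['bgr'])
E
python3 tilt.py
```

```text
time_s: 37.3
tool_pos: [0.3828, 0.0122, 0.2354]
orientation: [-0.003, 1.0, -0.005, -0.03]
ft_force: [0.5, 0.1, -0.5]
width: 0.0511
t 37.3 pos [0.3828 0.0122 0.2354] yaw -0.57 w 51.1 F [ 0.54  0.08 -0.49] Tq [ 0.015 -0.036 -0.038]
shift mm (tool) [ 84.6  -0.2 160.6] turn -0.6
0.63 [242.6 212.6   6.5  26.8] area 226 app -0.021 x-tilt(rad, + = top to +x) -0.005
0.56 [263.1 214.5  14.1  32.8] area 245 app 0.01 x-tilt(rad, + = top to +x) 0.0
```

View pics/s20.png

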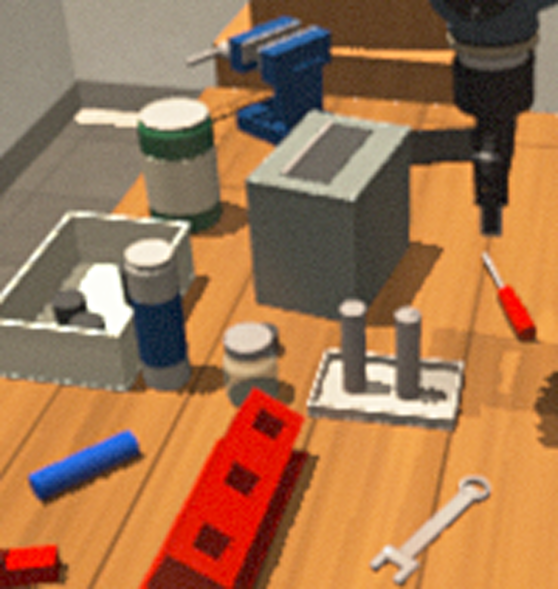

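View pics/t20.png

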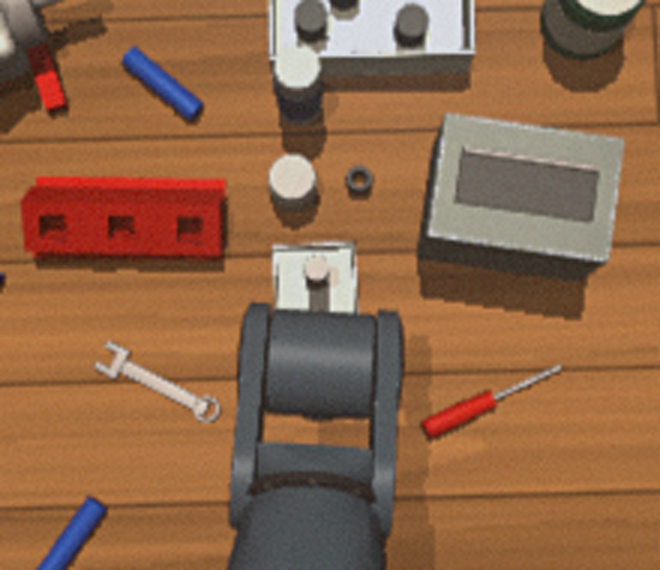

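View pics/w20.png

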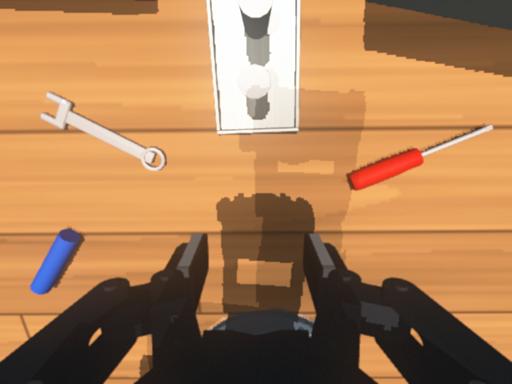

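Two pins stand upright in the tray (tilt about 0 in the side view). The rack is empty, the flap is shut, the bystanders have not moved and the gripper is clear. Handing in.

```bash
python3 -c "
from cell import *
print(sign_off())"
```

```text
the job is handed in; nothing more can be done
None
```

I handed the job in at about 37.5 s of the 72 s allowed. The two solid pins stand in the tray and the hollow one is in the scrap box.

**Sorting by weight:**

| Rack pin | Force when lifted | Result |
|---|---|---|
| Nearest the tray | 5.3–6.4 N | Solid, in tray |
| Middle | 1.8–2.4 N | Hollow, in scrap box |
| Far end | 5.0–5.4 N | Solid, in tray |

**Moving them:** Each pin came out along its socket axis. I straightened it in the grip by pushing its lower end against the scrap box's front wall. The hollow pin was pushed through the flap and let go with the fingertips about 48 mm below the top.

**Last checks that passed:**
- Both tray pins are upright in the side view, with a tilt of 0.005 rad or less in the x direction. I did not measure tilt in the other direction, but both look upright.
- The flap looks flush and the rack is empty.
- The bystanders look unmoved, and the gripper was clear with about 0 N on it.

**Not checked or in disagreement:**
- The hollow pin inside the box could not be seen. I infer it dropped because the gap between the pads was empty and the flap had closed.
- The tool picked up a tilt of up to 0.09 rad from the tool frame's drift.
- The third pin leaned about 0.1 rad before I set it down. Dragging it slightly on the tray floor and letting go corrected that.
- The moment readings did not show in-hand tilt reliably, so I used the pictures instead.

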